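# Close the cleaner jars and clip the cutter tubes into their rack

## Task

The router cutters have been cleaned: first screw the lids of all three cleaner jars fully home (clockwise, until they stop), so that no more vapour gets out. Then put every cutter tube lying on the bench away: snap each into a free pair of spring clips of the rack, fully down in both clips, the plug end towards the rear stop strip and the longer cap end towards the open front. Leave the brush and the block plane where they are.

Things in the scene. Friction and masses are not known exactly. Their poses are not given: they have to be found in the camera images.
- rack: The cutter rack, screwed to the bench: plywood base 150 x 316 x 9 mm, on it two wooden cleats along its y axis, 22 mm wide, tops 30 mm above the bench, 34 mm either side of the middle. Each cleat carries five upright steel C clips 12 mm wide: five pairs, 66 mm pitch. A wooden stop strip (top 43 mm up) runs along the rear (+x) side; the front (-x) is open. Origin on the bench under the middle, z up.
- rack_front (a point): The middle of the rack's open front edge: 70 mm before the rack's origin (towards its -x), on top of the base board, 9 mm above the bench. A properly stored tube's cap end points to this side.
- slot1 (a point): Clip pair 1: the point midway between its two clips, on the axis of a seated tube, 44 mm above the bench. x: along the tube to the rear, y: along the row, z up. Flared mouths 27 mm wide, 14 mm above this point; throat 19 mm; seat 25 mm. A tube pressed straight down (about 10 N for the pair) snaps in and is held. 56 mm between the two clips is free for fingers, down to the base board.
- slot2 (a point): Clip pair 2, like pair 1: the point midway between its clips on the axis of a seated tube, 66 mm from pair 1 along the row. x: along the tube to the rear, y: along the row, z up.
- slot3 (a point): Clip pair 3, like pair 1: the point midway between its clips on the axis of a seated tube, 132 mm from pair 1 along the row. x: along the tube to the rear, y: along the row, z up.
- slot4 (a point): Clip pair 4, like pair 1: the point midway between its clips on the axis of a seated tube, 198 mm from pair 1 along the row. x: along the tube to the rear, y: along the row, z up.
- slot5 (a point): Clip pair 5, like pair 1: the point midway between its clips on the axis of a seated tube, 264 mm from pair 1 along the row. x: along the tube to the rear, y: along the row, z up.
- tube1: A cutter tube (some tubes are absent in some runs): clear plastic, 24 mm in diameter, 92 mm between its ends, a steel cutter inside; black hexagonal ends 27 mm across flats, a plug 8 mm long and a cap 20 mm long. About 70 g. Origin: on the axis, middle of the clear part, 13.5 mm up when on the bench; x along the axis to the cap (cap end at +66 mm, plug end at -54 mm). May be pressed on.
- tube2: A cutter tube just like tube1 (absent in some runs). Origin: on the axis, middle of the clear part; x along the axis to the cap end.
- tube3: A cutter tube just like tube1 (absent in some runs). Origin: on the axis, middle of the clear part; x along the axis to the cap end.
- tube4: A cutter tube just like tube1 (absent in some runs). Origin: on the axis, middle of the clear part; x along the axis to the cap end.
- tube5: A cutter tube just like tube1 (absent in some runs). Origin: on the axis, middle of the clear part; x along the axis to the cap end.
- jars: The jar holder, screwed to the bench: plywood, 310 x 96 x 42 mm, with three square white plastic jars (66 mm square, shoulders 78 mm above the bench) sunk in it at 100 mm pitch along its x axis; they cannot turn or lift. Origin: on the bench under the middle jar, z up.
- lid1 (a joint): How far lid 1 is still unscrewed, in rad: 0 is fully home (a firm stop), larger is looser (anticlockwise from above). The lid is captive on its thread, takes about 0.12 N m to turn and stays where it is left.
- lid2 (a joint): How far lid 2 is still unscrewed, in rad: 0 is fully home (a firm stop), larger is looser (anticlockwise from above). The lid is captive on its thread, takes about 0.12 N m to turn and stays where it is left.
- lid3 (a joint): How far lid 3 is still unscrewed, in rad: 0 is fully home (a firm stop), larger is looser (anticlockwise from above). The lid is captive on its thread, takes about 0.12 N m to turn and stays where it is left.
- lid1_top (a point): The centre of the top of lid 1 (at the -x end of the jar holder): a black ribbed screw lid 55 mm in diameter, 22 mm high, its top 112 mm above the bench. z up.
- lid2_top (a point): The centre of the top of lid 2 (in the middle of the jar holder): a black ribbed screw lid 55 mm in diameter, 22 mm high, its top 112 mm above the bench. z up.
- lid3_top (a point): The centre of the top of lid 3 (at the +x end of the jar holder): a black ribbed screw lid 55 mm in diameter, 22 mm high, its top 112 mm above the bench. z up.
- brush: Bystander: a wooden-handled cleaning brush, 190 mm long, lying on the bench. Leave alone.
- plane: Bystander: a small steel block plane, 160 mm long, standing on the bench. Leave alone.

How it is judged:
On the way, in this order (a step that is already met when the one before it is completed fails the run):
1. all three jar lids are screwed home (value of joint each of lid1, lid2, lid3 below 0.15 rad), for 0.2 s.
2. every cutter tube is snapped into a clip pair, cap to the front (((x of tube1 in the frame of slot1 between -0.011 and 0.011 m and y of tube1 in the frame of slot1 between -0.003 and 0.003 m and z of tube1 in the frame of slot1 between -0.003 and 0.003 m and angle between the x axis of tube1 and the x axis of slot1, either way round below 0.08 rad and x of rack_front in the frame of tube1 above 0.04 m) or (x of tube1 in the frame of slot2 between -0.011 and 0.011 m and y of tube1 in the frame of slot2 between -0.003 and 0.003 m and z of tube1 in the frame of slot2 between -0.003 and 0.003 m and angle between the x axis of tube1 and the x axis of slot2, either way round below 0.08 rad and x of rack_front in the frame of tube1 above 0.04 m) or (x of tube1 in the frame of slot3 between -0.011 and 0.011 m and y of tube1 in the frame of slot3 between -0.003 and 0.003 m and z of tube1 in the frame of slot3 between -0.003 and 0.003 m and angle between the x axis of tube1 and the x axis of slot3, either way round below 0.08 rad and x of rack_front in the frame of tube1 above 0.04 m) or (x of tube1 in the frame of slot4 between -0.011 and 0.011 m and y of tube1 in the frame of slot4 between -0.003 and 0.003 m and z of tube1 in the frame of slot4 between -0.003 and 0.003 m and angle between the x axis of tube1 and the x axis of slot4, either way round below 0.08 rad and x of rack_front in the frame of tube1 above 0.04 m) or (x of tube1 in the frame of slot5 between -0.011 and 0.011 m and y of tube1 in the frame of slot5 between -0.003 and 0.003 m and z of tube1 in the frame of slot5 between -0.003 and 0.003 m and angle between the x axis of tube1 and the x axis of slot5, either way round below 0.08 rad and x of rack_front in the frame of tube1 above 0.04 m)) and ((x of tube2 in the frame of slot1 between -0.011 and 0.011 m and y of tube2 in the frame of slot1 between -0.003 and 0.003 m and z of tube2 in the frame of slot1 between -0.003 and 0.003 m and angle between the x axis of tube2 and the x axis of slot1, either way round below 0.08 rad and x of rack_front in the frame of tube2 above 0.04 m) or (x of tube2 in the frame of slot2 between -0.011 and 0.011 m and y of tube2 in the frame of slot2 between -0.003 and 0.003 m and z of tube2 in the frame of slot2 between -0.003 and 0.003 m and angle between the x axis of tube2 and the x axis of slot2, either way round below 0.08 rad and x of rack_front in the frame of tube2 above 0.04 m) or (x of tube2 in the frame of slot3 between -0.011 and 0.011 m and y of tube2 in the frame of slot3 between -0.003 and 0.003 m and z of tube2 in the frame of slot3 between -0.003 and 0.003 m and angle between the x axis of tube2 and the x axis of slot3, either way round below 0.08 rad and x of rack_front in the frame of tube2 above 0.04 m) or (x of tube2 in the frame of slot4 between -0.011 and 0.011 m and y of tube2 in the frame of slot4 between -0.003 and 0.003 m and z of tube2 in the frame of slot4 between -0.003 and 0.003 m and angle between the x axis of tube2 and the x axis of slot4, either way round below 0.08 rad and x of rack_front in the frame of tube2 above 0.04 m) or (x of tube2 in the frame of slot5 between -0.011 and 0.011 m and y of tube2 in the frame of slot5 between -0.003 and 0.003 m and z of tube2 in the frame of slot5 between -0.003 and 0.003 m and angle between the x axis of tube2 and the x axis of slot5, either way round below 0.08 rad and x of rack_front in the frame of tube2 above 0.04 m)) and ((x of tube3 in the frame of slot1 between -0.011 and 0.011 m and y of tube3 in the frame of slot1 between -0.003 and 0.003 m and z of tube3 in the frame of slot1 between -0.003 and 0.003 m and angle between the x axis of tube3 and the x axis of slot1, either way round below 0.08 rad and x of rack_front in the frame of tube3 above 0.04 m) or (x of tube3 in the frame of slot2 between -0.011 and 0.011 m and y of tube3 in the frame of slot2 between -0.003 and 0.003 m and z of tube3 in the frame of slot2 between -0.003 and 0.003 m and angle between the x axis of tube3 and the x axis of slot2, either way round below 0.08 rad and x of rack_front in the frame of tube3 above 0.04 m) or (x of tube3 in the frame of slot3 between -0.011 and 0.011 m and y of tube3 in the frame of slot3 between -0.003 and 0.003 m and z of tube3 in the frame of slot3 between -0.003 and 0.003 m and angle between the x axis of tube3 and the x axis of slot3, either way round below 0.08 rad and x of rack_front in the frame of tube3 above 0.04 m) or (x of tube3 in the frame of slot4 between -0.011 and 0.011 m and y of tube3 in the frame of slot4 between -0.003 and 0.003 m and z of tube3 in the frame of slot4 between -0.003 and 0.003 m and angle between the x axis of tube3 and the x axis of slot4, either way round below 0.08 rad and x of rack_front in the frame of tube3 above 0.04 m) or (x of tube3 in the frame of slot5 between -0.011 and 0.011 m and y of tube3 in the frame of slot5 between -0.003 and 0.003 m and z of tube3 in the frame of slot5 between -0.003 and 0.003 m and angle between the x axis of tube3 and the x axis of slot5, either way round below 0.08 rad and x of rack_front in the frame of tube3 above 0.04 m)) and ((x of tube4 in the frame of slot1 between -0.011 and 0.011 m and y of tube4 in the frame of slot1 between -0.003 and 0.003 m and z of tube4 in the frame of slot1 between -0.003 and 0.003 m and angle between the x axis of tube4 and the x axis of slot1, either way round below 0.08 rad and x of rack_front in the frame of tube4 above 0.04 m) or (x of tube4 in the frame of slot2 between -0.011 and 0.011 m and y of tube4 in the frame of slot2 between -0.003 and 0.003 m and z of tube4 in the frame of slot2 between -0.003 and 0.003 m and angle between the x axis of tube4 and the x axis of slot2, either way round below 0.08 rad and x of rack_front in the frame of tube4 above 0.04 m) or (x of tube4 in the frame of slot3 between -0.011 and 0.011 m and y of tube4 in the frame of slot3 between -0.003 and 0.003 m and z of tube4 in the frame of slot3 between -0.003 and 0.003 m and angle between the x axis of tube4 and the x axis of slot3, either way round below 0.08 rad and x of rack_front in the frame of tube4 above 0.04 m) or (x of tube4 in the frame of slot4 between -0.011 and 0.011 m and y of tube4 in the frame of slot4 between -0.003 and 0.003 m and z of tube4 in the frame of slot4 between -0.003 and 0.003 m and angle between the x axis of tube4 and the x axis of slot4, either way round below 0.08 rad and x of rack_front in the frame of tube4 above 0.04 m) or (x of tube4 in the frame of slot5 between -0.011 and 0.011 m and y of tube4 in the frame of slot5 between -0.003 and 0.003 m and z of tube4 in the frame of slot5 between -0.003 and 0.003 m and angle between the x axis of tube4 and the x axis of slot5, either way round below 0.08 rad and x of rack_front in the frame of tube4 above 0.04 m)) and ((x of tube5 in the frame of slot1 between -0.011 and 0.011 m and y of tube5 in the frame of slot1 between -0.003 and 0.003 m and z of tube5 in the frame of slot1 between -0.003 and 0.003 m and angle between the x axis of tube5 and the x axis of slot1, either way round below 0.08 rad and x of rack_front in the frame of tube5 above 0.04 m) or (x of tube5 in the frame of slot2 between -0.011 and 0.011 m and y of tube5 in the frame of slot2 between -0.003 and 0.003 m and z of tube5 in the frame of slot2 between -0.003 and 0.003 m and angle between the x axis of tube5 and the x axis of slot2, either way round below 0.08 rad and x of rack_front in the frame of tube5 above 0.04 m) or (x of tube5 in the frame of slot3 between -0.011 and 0.011 m and y of tube5 in the frame of slot3 between -0.003 and 0.003 m and z of tube5 in the frame of slot3 between -0.003 and 0.003 m and angle between the x axis of tube5 and the x axis of slot3, either way round below 0.08 rad and x of rack_front in the frame of tube5 above 0.04 m) or (x of tube5 in the frame of slot4 between -0.011 and 0.011 m and y of tube5 in the frame of slot4 between -0.003 and 0.003 m and z of tube5 in the frame of slot4 between -0.003 and 0.003 m and angle between the x axis of tube5 and the x axis of slot4, either way round below 0.08 rad and x of rack_front in the frame of tube5 above 0.04 m) or (x of tube5 in the frame of slot5 between -0.011 and 0.011 m and y of tube5 in the frame of slot5 between -0.003 and 0.003 m and z of tube5 in the frame of slot5 between -0.003 and 0.003 m and angle between the x axis of tube5 and the x axis of slot5, either way round below 0.08 rad and x of rack_front in the frame of tube5 above 0.04 m))), for 0.2 s.
At the end, for the whole second after the job is handed in: All three lids are within 0.15 rad of their stop; every tube present lies at rest in a clip pair: its origin within 3 mm of the seat sideways and in height and 11 mm along it, its axis within 0.08 rad of the slot's, its cap end towards the front of the rack (all of step 1 and all of step 2 and linear speed of each of tube1, tube2, tube3, tube4, tube5 below 0.03 m/s); the robot touches nothing.
It fails at once if the brush is pushed away (more than 40 mm) (distance of brush from where it was at the start of the episode above 0.04 m).
It fails at once if the plane is pushed away (more than 40 mm) (distance of plane from where it was at the start of the episode above 0.04 m).
Of tube1, tube2, tube3, tube4, tube5 only 3 to 5 are there at a start; the rules pass over those that are not, and their reading is None.
At some moment in a run one of tube1, tube2, tube3, tube4, tube5 may be knocked a few centimetres aside while the robot is not near it.
Once in a run the grip may slacken for a moment while it holds something.
It also fails if it takes over 210 s, if anything falls off the work surface, if the arm or the gripper's body presses on something with over 40 N, if the wrist force passes 120 N, or if a joint passes its speed limit or range.

## Robot

A 6-joint arm with a two-finger parallel gripper is mounted at the origin on the work surface. World frame = base frame: x ahead of the robot, y to its left, z up, the work surface at z = 0. Lengths are in m, angles in rad, forces in N, time in s.
With the tool pointing down it reaches from about 0.225 to 0.875 m from the base axis. Payload 3.4 kg.
Tool frame: the origin (TCP) lies between the finger pads; the fingertips stand 11 mm ahead of it and the grasp point (between the pads) lies 8 mm behind it; z points along the fingers, y is the direction in which the jaws open and shut (so a half turn about z gives the same grasp; the last joint's range is limited). The gripper opens to 85 mm and grips with 20 to 120 N. Pads are 22 mm wide; open, the fingers measure 114 mm over their backs; the gripper's body (76 mm by 85 mm) begins 54 mm behind the grasp point. The pads swing forward as they close: fully open they stand 13 mm farther back than shut.
Start: joints at [-1.455, 0.276, 1.505, -0, 1.361, -0.121], TCP at [0.135, -0.559, 0.242] pointing down, gripper open.
Joint ranges: [-2.89, 2.89], [-0.75, 2.08], [0.22, 2.7], [-1.18, 4.32], [0.11, 2.71], [-2.7, 2.7]. Speed limits (rad/s): [2.57, 2.57, 3.14, 3.14, 3.14, 3.14].

## Interface

Orientations are given as a unit quaternion [w, x, y, z].
In Python, from rig import manip gives the robot as it stands. The module is installed in compiled form; this text tells all that it offers.
- The arm moves only by the tool move_arm, never from a script. Its argument "series" is a list that holds one entry, the list of rows, each a list of 7 numbers: the shift along the world's x, y, z in m, then the turn, a rotation vector about the world's x, y, z in rad, then the finger opening in m, from 0 to 0.0854. A call has 1 to 20 rows; each row shifts and turns the commanded pose from where the row before left it; what a row does not reach is not made up. A row lasts 1/12 s, in which the tool goes at most 41.7 mm and 7.16 degrees, less where a joint would pass 70% of its speed; a pose out of reach is approached as far as the arm can. A call with a gripper value outside its range is refused whole. The fingers move at their own pace and stop on an object; "newtons" is the grip in N (left out, the last holds). Time passes only in rows, so rows that do not move let the fingers close. It gives the time, the measured TCP pose, the force and the opening at its end, in the units of the state.
- manip.get_state(): the state, without advancing time (a new reading comes with each control period).
- manip.get_image(name): name is "side" or "top"; returns a dict with "color" (420x560x3 uint8, red, green, blue), "fx", "fy", "cx", "cy" (pixels), "R" (3x3) and "t" (3): a world point X has camera coordinates R X + t. Camera axes: x right, y down, z forward; pixel columns grow to the right and rows downward; lengths in m; the calibration is good to about 2 mm. A picture is of the moment at which its call begins. There is no depth.
- manip.sign_off(): hands the job in, once; it reports no verdict.
The state is a dict: "clock": time; "qpos": joint angles; "qd": joint speeds; "effort": joint torques, N m; "position": TCP position; "ee_rot": TCP orientation; "contact_force": force on the tool from outside, world axes, zero at the start; "moment": the same for the moment, N m; "width": finger opening in m.
Only numpy, scipy, OpenCV 4.12 (cv2) and the standard library are available. Lean on these libraries where they do the work, as an engineer would, in place of code of your own. Each camera call takes 0.05 s, during which the arm holds its last target.

## Working session

There is one attempt and no reset: what is moved stays moved. The work goes in short steps, Python scripts to look and compute and a tool call to move; the robot and the scene stay as the last step left them, time stands still between calls to the robot, and variables do not carry over. Pictures are saved under pics/ and viewed, and the job is handed in when it is done.

Besides the shell and the picture viewer there is one more tool, called after "Call:" as name([rows], argument=value, ...), one row to a line, values as JSON. move_arm: Moves the arm, as the interface text tells. Its arguments: {"type":"object","properties":{"series":{"type":"array"},"newtons":{"type":"number"}},"required":["series"]}

```bash
mkdir -p pics; ls
python3 - <<'E'
from rig import manip
import cv2
s=manip.get_state()
for k,v in s.items(): print(k,v)
for n in("top","side"):
    d=manip.get_image(n); cv2.imwrite(f"pics/{n}0.png",d["color"][:,:,::-1])
    print(n,d["fx"],d["fy"],d["cx"],d["cy"],d["R"],d["t"])
E
```

```text
pics
clock 0.0
qpos [-1.45499174e+00  2.76582953e-01  1.50613673e+00 -5.57959721e-06
  1.36072232e+00 -1.20984962e-01]
qd [-1.08216905e-03  2.45997054e-04 -3.47681863e-03  6.26730823e-05
 -4.97123655e-04 -1.78220702e-03]
effort [-2.44278956e-03 -4.16786885e+01 -2.45806915e+01 -3.09548432e-04
  1.11504659e-02 -3.11996700e-05]
position [ 0.13482599 -0.55843485  0.24144514]
ee_rot [-9.24676765e-04  9.92999028e-01  1.18118900e-01 -3.32842726e-07]
contact_force [ 0.30403728 -0.19972688  0.31099915]
moment [ 0.00182926 -0.00071421  0.02466912]
width 0.08571160861720999
top 496.9174330837146 496.9174330837146 278.87101257308984 214.81801138255162 [[-0.01381462 -0.99961312 -0.02414075]
 [-0.99393453  0.01636245 -0.10874933]
 [ 0.10910226  0.02249199 -0.99377603]] [0.02682229 0.56805363 1.45076945]
side 384.7169224201069 384.7169224201069 282.8917314096305 218.43942644907048 [[ 0.9313243  -0.36365157  0.01981394]
 [-0.25267581 -0.68437708 -0.6839466 ]
 [ 0.26227846  0.63196958 -0.72926296]] [-0.51436453  0.21471969  0.95003379]
```

View pics/top0.png

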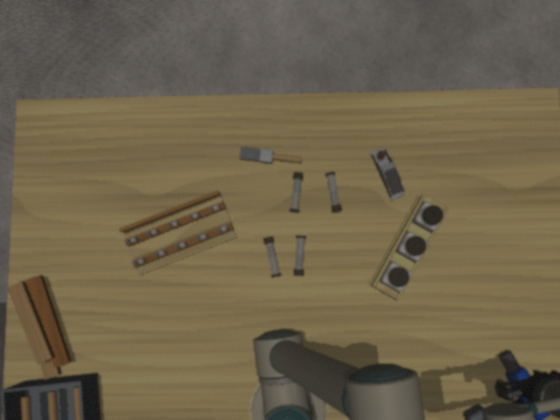

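View pics/side0.png

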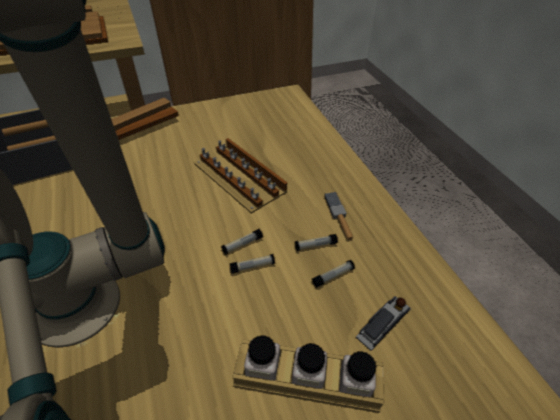

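```bash
cat > h.py <<'E'
from rig import manip
import cv2, numpy as np
def cap(n,tag):
    d=manip.get_image(n); cv2.imwrite(f"pics/{tag}.png",d["color"][:,:,::-1]); return d
def p2w(d,u,v,z):
    R=np.array(d["R"]);t=np.array(d["t"])
    c=-R.T@t; r=R.T@np.array([(u-d["cx"])/d["fx"],(v-d["cy"])/d["fy"],1])
    return c+r*(z-c[2])/r[2]
def w2p(d,X):
    c=np.array(d["R"])@np.array(X)+np.array(d["t"])
    return np.array([d["fx"]*c[0]/c[2]+d["cx"],d["fy"]*c[1]/c[2]+d["cy"]])
def crop(src,dst,u0,v0,u1,v1,k):
    im=cv2.imread(src)[v0:v1,u0:u1]
    im=cv2.resize(im,None,fx=k,fy=k,interpolation=cv2.INTER_CUBIC)
    im=cv2.convertScaleAbs(im,alpha=1.5)
    for u in range((u0+9)//10*10,u1,10):
        cv2.line(im,((u-u0)*k,0),((u-u0)*k,6 if u%50 else 14),(0,255,255),1)
        if u%20==0: cv2.putText(im,str(u),((u-u0)*k,24),0,.35,(0,255,255),1)
    for v in range((v0+9)//10*10,v1,10):
        cv2.line(im,(0,(v-v0)*k),(6,(v-v0)*k),(0,255,255),1)
        if v%20==0: cv2.putText(im,str(v),(8,(v-v0)*k+4),0,.35,(0,255,255),1)
    cv2.imwrite(dst,im)
E
python3 - <<'E'
from h import *
crop("pics/top0.png","pics/c_rack.png",110,180,250,280,5)
crop("pics/top0.png","pics/c_tubes.png",230,140,370,285,4)
crop("pics/top0.png","pics/c_jars.png",360,140,460,300,4-1)
crop("pics/top0.png","pics/c_jars.png",350,140,460,305,3)
E
```

```text
(no output)
```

View pics/c_rack.png

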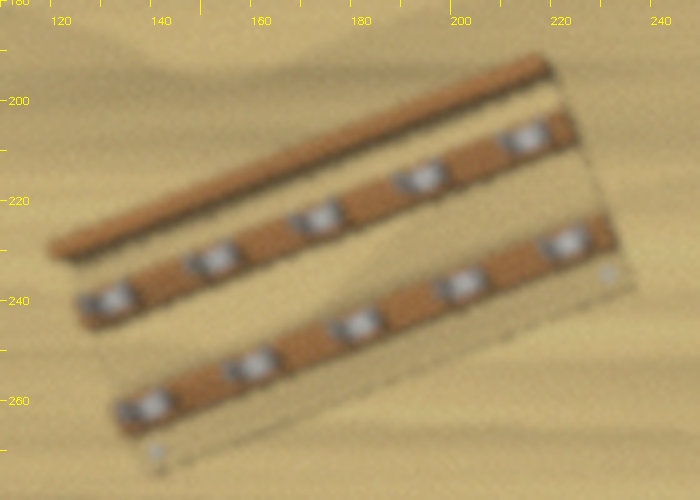

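View pics/c_tubes.png

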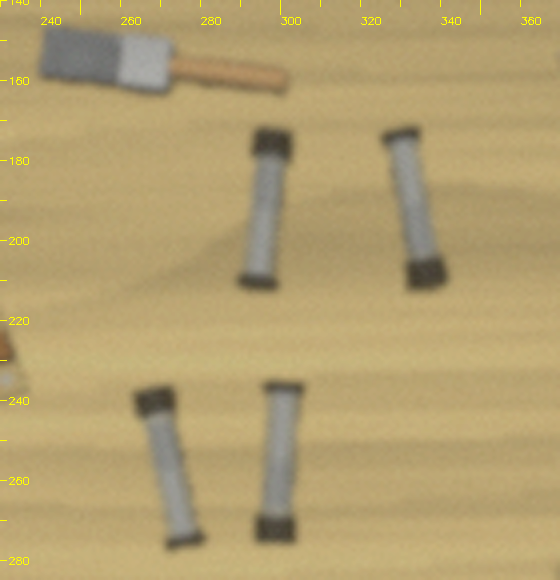

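View pics/c_jars.png

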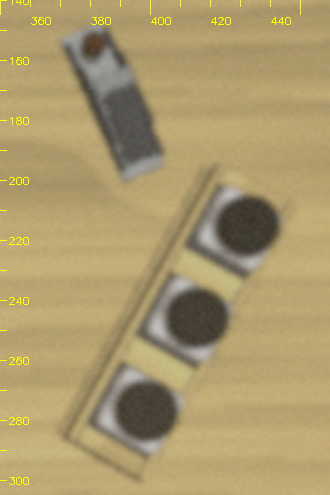

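Run:
```python
from h import *
top=manip.get_image("top"); side=manip.get_image("side")
for d,n,box in((top,"top",(380,195,450,295)),(side,"side",(235,330,385,400))):
    u0,v0,u1,v1=box
    g=d["color"][v0:v1,u0:u1].max(axis=2)
    m=(g<70).astype(np.uint8)
    k,l,st,c=cv2.connectedComponentsWithStats(m)
    for i in range(1,k):
        if st[i,4]>60: 
            u,v=c[i]+[u0,v0]; print(n,u,v,st[i],[p2w(d,u,v,z).round(4) for z in(.112,.101)])
crop("pics/side0.png","pics/s_jars.png",225,325,395,415,4)
crop("pics/side0.png","pics/s_rack.png",185,130,295,215,6)
```

```text
top 431.9744408945687 214.9009584664537 [ 42  11  21  19 313] [array([ 0.5522, -0.4121,  0.112 ]), array([ 0.5534, -0.4152,  0.101 ])]
top 415.17725752508363 245.54515050167225 [ 26  41  20  19 299] [array([ 0.4673, -0.3617,  0.112 ]), array([ 0.4678, -0.3644,  0.101 ])]
top 398.22297297297297 276.52364864864865 [  9  73  20  18 296] [array([ 0.3825, -0.3113,  0.112 ]), array([ 0.3823, -0.3137,  0.101 ])]
side 372.9123505976096 335.398406374502 [124   0  26  18 251] [array([ 0.6033, -0.3724,  0.112 ]), array([ 0.6081, -0.3684,  0.101 ])]
side 261.6539589442815 350.35630498533726 [ 13   5  28  31 682] [array([ 0.3791, -0.3213,  0.112 ]), array([ 0.3805, -0.3166,  0.101 ])]
side 310.5490753911806 358.6187766714082 [ 62  13  28  32 703] [array([ 0.4632, -0.3713,  0.112 ]), array([ 0.4659, -0.3673,  0.101 ])]
side 262.76555023923447 372.2488038277512 [  9  20  37  30 209] [array([ 0.3669, -0.3631,  0.112 ]), array([ 0.3681, -0.3589,  0.101 ])]
side 360.89516129032256 367.0 [111  21  31  32 744] [array([ 0.5478, -0.4213,  0.112 ]), array([ 0.5517, -0.418 ,  0.101 ])]
side 351.7588652482269 386.3439716312057 [104  30  35  38 282] [array([ 0.5137, -0.4473,  0.112 ]), array([ 0.5172, -0.4444,  0.101 ])]
side 307.69948186528495 382.92746113989637 [ 56  45  34  13 193] [array([ 0.4391, -0.4121,  0.112 ]), array([ 0.4414, -0.4086,  0.101 ])]
side 287.0899854862119 390.67634252539915 [  0  49 121  21 689] [array([ 0.3977, -0.4113,  0.112 ]), array([ 0.3994, -0.4079,  0.101 ])]
```

View pics/s_jars.png

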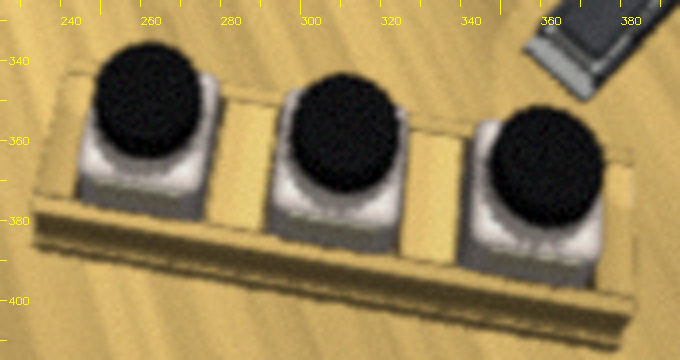

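View pics/s_rack.png

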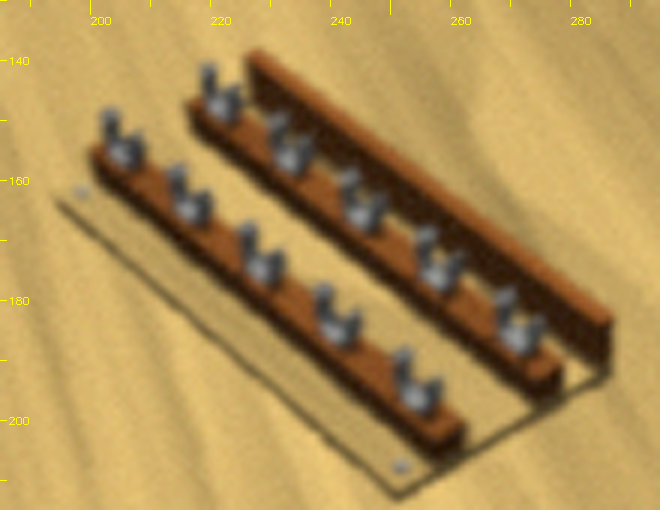

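Call:
move_arm([
  [[0.0123,0.0122,0,0,0,0.12,0.0854],[0.0123,0.0122,0,0,0,0.12,0.0854],[0.0123,0.0122,0,0,0,0.12,0.0854],[0.0123,0.0122,0,0,0,0.12,0.0854],[0.0123,0.0122,0,0,0,0.12,0.0854],[0.0123,0.0122,0,0,0,0.12,0.0854],[0.0123,0.0122,0,0,0,0.12,0.0854],[0.0123,0.0122,0,0,0,0.12,0.0854],[0.0123,0.0122,0,0,0,0.12,0.0854],[0.0123,0.0122,0,0,0,0.12,0.0854],[0.0123,0.0122,0,0,0,0.12,0.0854],[0.0123,0.0122,0,0,0,0.12,0.0854],[0.0123,0.0122,0,0,0,0.12,0.0854],[0.0123,0.0122,0,0,0,0.12,0.0854],[0.0123,0.0122,0,0,0,0.12,0.0854],[0.0123,0.0122,0,0,0,0.12,0.0854],[0.0123,0.0122,0,0,0,0.12,0.0854],[0.0123,0.0122,0,0,0,0.12,0.0854],[0.0123,0.0122,0,0,0,0.12,0.0854],[0.0123,0.0122,0,0,0,0.12,0.0854]],
], newtons=40)

```text
clock: 1.87
position: [0.3813, -0.3142, 0.2422]
ee_rot: [-0.0, 0.247, 0.969, 0.0]
contact_force: [-0.2, -1.0, 0.0]
width: 0.0856
```

```bash
cat >> h.py <<'E'
def st():
    s=manip.get_state(); q=s["ee_rot"]
    from scipy.spatial.transform import Rotation as Ro
    M=Ro.from_quat([q[1],q[2],q[3],q[0]]).as_matrix()
    print("t",round(s["clock"],2),"p",np.round(s["position"],4),"yaw",round(np.arctan2(M[1,0],M[0,0]),3),"zax",np.round(M[:,2],3),"q",np.round(s["qpos"],3),"F",np.round(s["contact_force"],1),"M",np.round(s["moment"],3),"w",round(s["width"],4))
E
python3 -c "from h import *;st()"
```

```text
t 1.87 p [ 0.3813 -0.3142  0.2422] yaw 2.643 zax [-0.  0. -1.] q [-0.83   0.154  1.669  0.     1.319 -1.902] F [-0.2 -1.   0. ] M [-0.009  0.003 -0.025] w 0.0856
```

Call:
move_arm([
  [[0,0,-0.0245,0,0,0.12,0.0854],[0,0,-0.0245,0,0,0.12,0.0854],[0,0,-0.0245,0,0,0.12,0.0854],[0,0,-0.0245,0,0,0.12,0.0854],[0,0,-0.0245,0,0,0.12,0.0854],[0,0,-0.0245,0,0,0,0.0854],[0,0,0,0,0,0,0.0854]],
])

```text
clock: 2.45
position: [0.3783, -0.3122, 0.0913]
ee_rot: [-0.003, -0.047, 0.999, 0.004]
contact_force: [-1.0, -0.0, -0.5]
width: 0.0855
```

Run:
```python
from h import *
st(); cap("top","t1"); cap("side","s1")
crop("pics/t1.png","pics/t1c.png",350,180,460,305,5)
crop("pics/s1.png","pics/s1c.png",200,270,395,415,4)
```

```text
t 2.45 p [ 0.3783 -0.3122  0.0913] yaw -3.047 zax [-0.007  0.007 -1.   ] q [-0.832  0.294  1.9    0.     0.958 -2.498] F [-1.  -0.  -0.5] M [ 0.048  0.007 -0.032] w 0.0855
```

View pics/s1c.png

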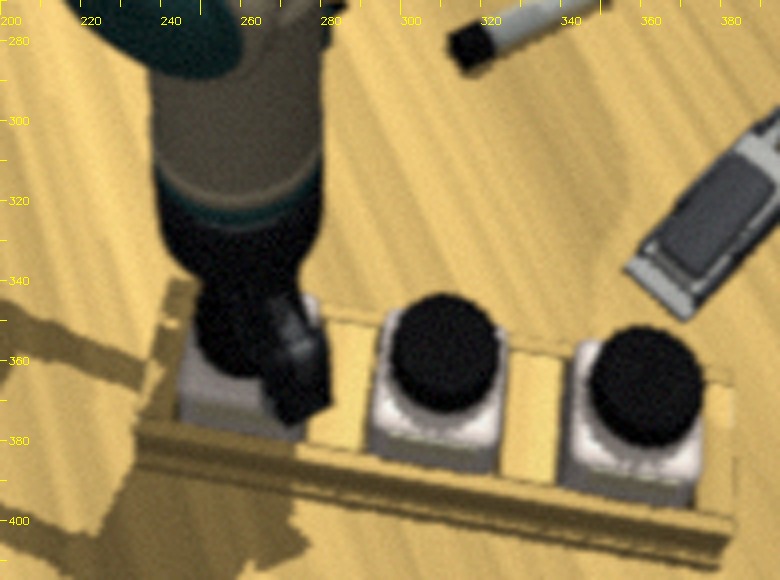

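View pics/t1c.png

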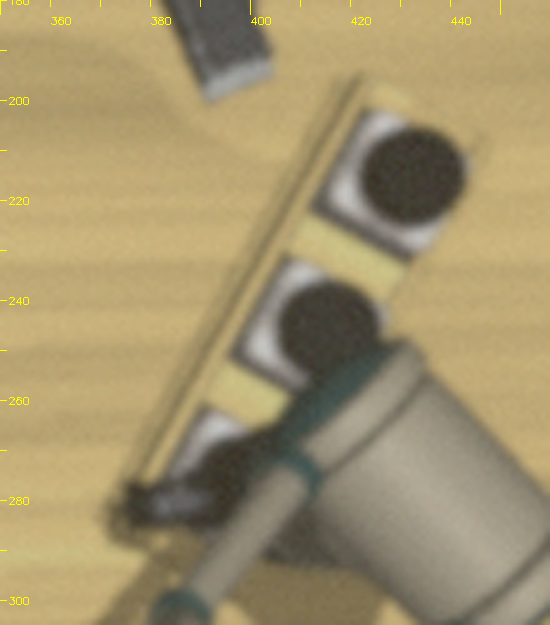

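Call:
move_arm([
  [[0.001,-0.001,0.002,0,0,0,0.05],[0,0,0,0,0,0,0.05],[0,0,0,0,0,0,0.05],[0,0,0,0,0,0,0.05],[0,0,0,0,0,0,0.05],[0,0,0,0,0,0,0.05]],
], newtons=40)

```text
clock: 3.05
position: [0.3824, -0.3137, 0.0994]
ee_rot: [0.001, -0.047, 0.999, 0.002]
contact_force: [1.0, 7.9, 9.3]
width: 0.0538
```

```bash
python3 -c "from h import *;st()"
```

```text
t 3.05 p [ 0.3824 -0.3137  0.0994] yaw -3.048 zax [ 0.002  0.004 -1.   ] q [-0.831  0.285  1.887  0.005  0.971 -2.497] F [1.  7.9 9.3] M [ 1.441 -0.031 -0.159] w 0.0538
```

Call:
move_arm([
  [[0,0.001,0,0,0,-0.06,0.05],[0,0,0,0,0,-0.1,0.05],[0,0,0,0,0,-0.1,0.05],[0,0,0,0,0,-0.1,0.05],[0,0,0,0,0,-0.1,0.05],[0,0,0,0,0,-0.1,0.05],[0,0,0,0,0,-0.1,0.05],[0,0,0,0,0,-0.1,0.05]],
])

```text
clock: 3.72
position: [0.3822, -0.3144, 0.0994]
ee_rot: [0.001, 0.329, 0.944, 0.0]
contact_force: [-1.3, 2.4, 6.1]
width: 0.0534
```

```bash
python3 -c "from h import *;st()"
```

```text
t 3.72 p [ 0.3822 -0.3144  0.0994] yaw 2.472 zax [ 0.001  0.    -1.   ] q [-8.300e-01  2.850e-01  1.888e+00  1.000e-03  9.680e-01 -1.732e+00] F [-1.3  2.4  6.1] M [0.683 0.09  0.125] w 0.0534
```

Call:
move_arm([
  [[0,0,0,0,0,-0.12,0.05],[0,0,0,0,0,-0.12,0.05],[0,0,0,0,0,-0.12,0.05],[0,0,0,0,0,-0.12,0.05],[0,0,0,0,0,-0.12,0.05],[0,0,0,0,0,-0.12,0.05],[0,0,0,0,0,-0.12,0.05],[0,0,0,0,0,-0.12,0.05],[0,0,0,0,0,-0.12,0.05],[0,0,0,0,0,-0.12,0.05]],
])

```text
clock: 4.55
position: [0.381, -0.3149, 0.0994]
ee_rot: [0.0, 0.805, 0.594, -0.001]
contact_force: [-4.3, 1.6, 7.5]
width: 0.0537
```

```bash
python3 -c "from h import *;st()"
```

```text
t 4.55 p [ 0.381  -0.3149  0.0994] yaw 1.272 zax [-0.001 -0.001 -1.   ] q [-0.831  0.284  1.889 -0.002  0.968 -0.531] F [-4.3  1.6  7.5] M [0.322 0.549 0.196] w 0.0537
```

Call:
move_arm([
  [[0,0,0,0,0,-0.12,0.05],[0,0,0,0,0,-0.12,0.05],[0,0,0,0,0,-0.12,0.05],[0,0,0,0,0,-0.12,0.05],[0,0,0,0,0,-0.12,0.05],[0,0,0,0,0,-0.12,0.05],[0,0,0,0,0,-0.12,0.05],[0,0,0,0,0,-0.12,0.05],[0,0,0,0,0,-0.12,0.05],[0,0,0,0,0,-0.12,0.05]],
])

```text
clock: 5.38
position: [0.3801, -0.3139, 0.0994]
ee_rot: [-0.0, 0.999, 0.036, -0.001]
contact_force: [-6.5, 4.3, 10.6]
width: 0.054
```

```bash
python3 -c "from h import *;st()"
```

```text
t 5.38 p [ 0.3801 -0.3139  0.0994] yaw 0.072 zax [-0.003  0.001 -1.   ] q [-0.83   0.284  1.89  -0.002  0.971  0.669] F [-6.5  4.3 10.6] M [0.481 0.946 0.093] w 0.054
```

Call:
move_arm([
  [[-0.001,0,0,0,0,-0.12,0.05],[0,0,0,0,0,-0.12,0.05],[0,0,0,0,0,-0.12,0.05],[0,0,0,0,0,-0.12,0.05],[0,0,0,0,0,-0.12,0.05],[0,0,0,0,0,-0.12,0.05],[0,0,0,0,0,-0.12,0.05],[0,0,0,0,0,-0.12,0.05]],
])

```text
clock: 6.05
position: [0.3811, -0.3136, 0.0988]
ee_rot: [-0.001, 0.903, -0.429, 0.0]
contact_force: [-1.1, 7.1, 0.1]
width: 0.054
```

```bash
python3 -c "from h import *;st()"
```

```text
t 6.05 p [ 0.3811 -0.3136  0.0988] yaw -0.887 zax [ 0.001  0.001 -1.   ] q [-0.831  0.284  1.891  0.002  0.967  1.626] F [-1.1  7.1  0.1] M [ 0.66  -0.249  0.785] w 0.054
```

Call:
move_arm([
  [[0,0,0,0,0,0,0.0854],[0,0,0,0,0,0,0.0854],[0,0,0,0,0,0,0.0854],[0,0,0.03,0,0,0.12,0.0854],[0,0,0.03,0,0,0.12,0.0854],[0,0,0,0,0,0.12,0.0854],[0.0085,-0.005,0,0,0,0.12,0.0854],[0.0085,-0.005,0,0,0,0.12,0.0854],[0.0085,-0.005,0,0,0,0.12,0.0854],[0.0085,-0.005,0,0,0,0.12,0.0854],[0.0085,-0.005,0,0,0,0.12,0.0854],[0.0085,-0.005,0,0,0,0.12,0.0854],[0.0085,-0.005,0,0,0,0.12,0.0854],[0.0085,-0.005,0,0,0,0.12,0.0854],[0.0085,-0.005,0,0,0,0.12,0.0854],[0.0085,-0.005,0,0,0,0.12,0.0854],[0,0,0,0,0,0.12,0.0854],[0,0,0,0,0,0.12,0.0854],[0,0,0,0,0,0.12,0.0854],[0,0,0,0,0,0.12,0.0854]],
])

```text
clock: 7.72
position: [0.466, -0.3655, 0.1574]
ee_rot: [0.0, 0.835, 0.55, -0.0]
contact_force: [0.3, -0.8, 0.3]
width: 0.0851
```

```bash
python3 -c "from h import *;st()"
```

```text
t 7.72 p [ 0.466  -0.3655  0.1574] yaw 1.164 zax [ 0.    -0.001 -1.   ] q [-0.782  0.359  1.601 -0.     1.182 -0.376] F [ 0.3 -0.8  0.3] M [-0.014 -0.027 -0.014] w 0.0851
```

Call:
move_arm([
  [[0,0.0005,0,0,0,0.12,0.0854],[0,0,0,0,0,0.12,0.0854],[0,0,0,0,0,0.12,0.0854],[0,0,0,0,0,0.12,0.0854],[0,0,0,0,0,0.12,0.0854],[0,0,0,0,0,0.12,0.0854],[0,0,0,0,0,0.12,0.0854],[0,0,0,0,0,0.12,0.0854],[0,0,0,0,0,0.12,0.0854],[0,0,0,0,0,0.12,0.0854],[0,0,0,0,0,0.12,0.0854],[0,0,0,0,0,0.12,0.0854],[0,0,0,0,0,0.12,0.0854],[0,0,-0.01,0,0,0.12,0.0854],[0,0,-0.015,0,0,0.12,0.0854],[0,0,-0.015,0,0,0.12,0.0854],[0,0,-0.015,0,0,0.12,0.0854],[0,0,-0.006,0,0,0.1,0.0854]],
])

```text
clock: 9.22
position: [0.4651, -0.3642, 0.0945]
ee_rot: [-0.001, -0.081, 0.997, 0.001]
contact_force: [0.1, 0.6, -0.2]
width: 0.0856
```

Call:
move_arm([
  [[0,0,0,0,0,0,0.05],[0,0,0,0,0,0,0.05],[0,0,0,0,0,0,0.05],[0,0,0,0,0,0,0.05],[0,0,0,0,0,0,0.05],[0,0,0,0,0,0,0.05]],
])

```text
clock: 9.72
position: [0.4662, -0.3647, 0.0973]
ee_rot: [0.001, -0.077, 0.997, -0.0]
contact_force: [-0.4, 0.5, 5.1]
width: 0.0539
```

```bash
python3 -c "from h import *;st()"
```

```text
t 9.72 p [ 0.4662 -0.3647  0.0973] yaw -2.987 zax [ 0.001 -0.001 -1.   ] q [-0.782  0.413  1.681  0.     1.046 -2.507] F [-0.4  0.5  5.1] M [ 0.251  0.149 -0.138] w 0.0539
```

Well centred. Turn.

Call:
move_arm([
  [[0,0,0,0,0,-0.06,0.05],[0,0,0,0,0,-0.12,0.05],[0,0,0,0,0,-0.12,0.05],[0,0,0,0,0,-0.12,0.05],[0,0,0,0,0,-0.12,0.05],[0,0,0,0,0,-0.12,0.05],[0,0,0,0,0,-0.12,0.05],[0,0,0,0,0,-0.12,0.05],[0,0,0,0,0,-0.12,0.05],[0,0,0,0,0,-0.12,0.05]],
])

```text
clock: 10.55
position: [0.4667, -0.3637, 0.0972]
ee_rot: [0.001, 0.475, 0.88, 0.001]
contact_force: [1.0, 4.7, 4.7]
width: 0.0537
```

```bash
python3 -c "from h import *;st()"
```

```text
t 10.55 p [ 0.4667 -0.3637  0.0972] yaw 2.151 zax [ 0.002  0.001 -1.   ] q [-0.781  0.413  1.681  0.002  1.047 -1.362] F [1.  4.7 4.7] M [ 0.637 -0.191  0.14 ] w 0.0537
```

Call:
move_arm([
  [[0,0,0,0,0,-0.12,0.05],[0,0,0,0,0,-0.12,0.05],[0,0,0,0,0,-0.12,0.05],[0,0,0,0,0,-0.12,0.05],[0,0,0,0,0,-0.12,0.05],[0,0,0,0,0,-0.12,0.05],[0,0,0,0,0,-0.12,0.05],[0,0,0,0,0,-0.12,0.05]],
])

```text
clock: 11.22
position: [0.4677, -0.3635, 0.0973]
ee_rot: [0.001, 0.828, 0.561, 0.002]
contact_force: [2.6, 3.1, 3.2]
width: 0.054
```

```bash
python3 -c "from h import *;st()"
```

```text
t 11.22 p [ 0.4677 -0.3635  0.0973] yaw 1.191 zax [ 0.004  0.001 -1.   ] q [-0.78   0.413  1.681  0.004  1.045 -0.402] F [2.6 3.1 3.2] M [ 0.618 -0.487  0.165] w 0.054
```

Call:
move_arm([
  [[0,0,0,0,0,-0.12,0.05],[0,0,0,0,0,-0.12,0.05],[0,0,0,0,0,-0.12,0.05],[0,0,0,0,0,-0.12,0.05],[0,0,0,0,0,-0.12,0.05],[0,0,0,0,0,-0.12,0.05],[0,0,0,0,0,-0.12,0.05],[0,0,0,0,0,-0.12,0.05],[0,0,0,0,0,-0.12,0.05],[0,0,0,0,0,-0.12,0.05]],
])

```text
clock: 12.05
position: [0.466, -0.3646, 0.097]
ee_rot: [0.001, 1.0, -0.002, -0.0]
contact_force: [-4.0, 2.2, 2.6]
width: 0.0539
```

```bash
python3 -c "from h import *;st()"
```

```text
t 12.05 p [ 0.466  -0.3646  0.097 ] yaw -0.005 zax [-0.    -0.001 -1.   ] q [-7.810e-01  4.130e-01  1.681e+00 -1.000e-03  1.046e+00  7.950e-01] F [-4.   2.2  2.6] M [0.427 1.909 1.268] w 0.0539
```

Call:
move_arm([
  [[0,0,0,0,0,-0.12,0.05],[0,0,0,0,0,-0.12,0.05],[0,0,0,0,0,-0.12,0.05],[0,0,0,0,0,-0.12,0.05],[0,0,0,0,0,-0.12,0.05],[0,0,0,0,0,-0.12,0.05],[0,0,0,0,0,-0.12,0.05],[0,0,0,0,0,-0.12,0.05]],
])

```text
clock: 12.72
position: [0.4666, -0.3636, 0.0967]
ee_rot: [-0.0, 0.886, -0.464, 0.0]
contact_force: [-1.8, 8.7, -0.2]
width: 0.0538
```

```bash
python3 -c "from h import *;st()"
```

```text
t 12.72 p [ 0.4666 -0.3636  0.0967] yaw -0.965 zax [ 0.001  0.    -1.   ] q [-7.800e-01  4.140e-01  1.682e+00  1.000e-03  1.046e+00  1.755e+00] F [-1.8  8.7 -0.2] M [1.355 0.284 1.077] w 0.0538
```

Call:
move_arm([
  [[0,0,0,0,0,0,0.0854],[0,0,0,0,0,0,0.0854],[0,0,0,0,0,0,0.0854],[0,0,0.03,0,0,0.12,0.0854],[0,0,0.03,0,0,0.12,0.0854],[0,0,0,0,0,0.12,0.0854],[0.0085,-0.005,0,0,0,0.12,0.0854],[0.0085,-0.005,0,0,0,0.12,0.0854],[0.0085,-0.005,0,0,0,0.12,0.0854],[0.0085,-0.005,0,0,0,0.12,0.0854],[0.0085,-0.005,0,0,0,0.12,0.0854],[0.0085,-0.005,0,0,0,0.12,0.0854],[0.0085,-0.005,0,0,0,0.12,0.0854],[0.0085,-0.005,0,0,0,0.12,0.0854],[0.0085,-0.005,0,0,0,0.12,0.0854],[0.0085,-0.005,0,0,0,0.12,0.0854],[0,0,0,0,0,0.12,0.0854],[0,0,0,0,0,0.12,0.0854],[0,0,0,0,0,0.12,0.0854],[0,0,0,0,0,0.12,0.0854]],
])

```text
clock: 14.38
position: [0.5507, -0.4149, 0.1561]
ee_rot: [0.0, 0.857, 0.516, -0.0]
contact_force: [-0.4, -1.3, -0.6]
width: 0.0854
```

Call:
move_arm([
  [[0,0,0,0,0,0.12,0.0854],[0,0,0,0,0,0.12,0.0854],[0,0,0,0,0,0.12,0.0854],[0,0,0,0,0,0.12,0.0854],[0,0,0,0,0,0.12,0.0854],[0,0,0,0,0,0.12,0.0854],[0,0,0,0,0,0.12,0.0854],[0,0,0,0,0,0.12,0.0854],[0,0,0,0,0,0.12,0.0854],[0,0,0,0,0,0.12,0.0854],[0,0,0,0,0,0.12,0.0854],[0,0,0,0,0,0.12,0.0854],[0,0,0,0,0,0.12,0.0854],[0,0,-0.01,0,0,0.12,0.0854],[0,0,-0.015,0,0,0.12,0.0854],[0,0,-0.015,0,0,0.12,0.0854],[0,0,-0.015,0,0,0.12,0.0854],[0,0,-0.005,0,0,0.1,0.0854]],
])

```text
clock: 15.88
position: [0.5495, -0.4139, 0.0937]
ee_rot: [-0.002, -0.041, 0.999, 0.001]
contact_force: [-0.2, 0.2, 0.5]
width: 0.0855
```

```bash
python3 -c "from h import *;st()"
```

```text
t 15.88 p [ 0.5495 -0.4139  0.0937] yaw -3.059 zax [-0.003  0.003 -1.   ] q [-0.746  0.546  1.448 -0.     1.152 -2.399] F [-0.2  0.2  0.5] M [-0.018  0.006 -0.021] w 0.0855
```

Call:
move_arm([
  [[0,0,0,0,0,0,0.05],[0,0,0,0,0,0,0.05],[0,0,0,0,0,0,0.05],[0,0,0,0,0,0,0.05],[0,0,0,0,0,0,0.05],[0,0,0,0,0,0,0.05]],
])

```text
clock: 16.38
position: [0.5511, -0.4156, 0.0972]
ee_rot: [0.001, -0.037, 0.999, -0.001]
contact_force: [-1.1, -2.2, 1.3]
width: 0.0536
```

```bash
python3 -c "from h import *;st()"
```

```text
t 16.38 p [ 0.5511 -0.4156  0.0972] yaw -3.067 zax [ 0.001 -0.002 -1.   ] q [-7.460e-01  5.430e-01  1.444e+00 -1.000e-03  1.153e+00 -2.391e+00] F [-1.1 -2.2  1.3] M [-0.448  0.078 -0.146] w 0.0536
```

Call:
move_arm([
  [[0,0,0,0,0,-0.06,0.05],[0,0,0,0,0,-0.12,0.05],[0,0,0,0,0,-0.12,0.05],[0,0,0,0,0,-0.12,0.05],[0,0,0,0,0,-0.12,0.05],[0,0,0,0,0,-0.12,0.05],[0,0,0,0,0,-0.12,0.05],[0,0,0,0,0,-0.12,0.05],[0,0,0,0,0,-0.12,0.05],[0,0,0,0,0,-0.12,0.05],[0,0,0,0,0,-0.12,0.05],[0,0,0,0,0,-0.12,0.05]],
])

```text
clock: 17.38
position: [0.5527, -0.4132, 0.0972]
ee_rot: [0.001, 0.609, 0.793, 0.002]
contact_force: [4.1, 2.4, 1.7]
width: 0.0536
```

```bash
python3 -c "from h import *;st()"
```

```text
t 17.38 p [ 0.5527 -0.4132  0.0972] yaw 1.831 zax [ 0.004  0.001 -1.   ] q [-0.745  0.542  1.444  0.004  1.153 -1.006] F [4.1 2.4 1.7] M [ 0.285 -0.38   0.145] w 0.0536
```

Call:
move_arm([
  [[0,0,0,0,0,-0.12,0.05],[0,0,0,0,0,-0.12,0.05],[0,0,0,0,0,-0.12,0.05],[0,0,0,0,0,-0.12,0.05],[0,0,0,0,0,-0.12,0.05],[0,0,0,0,0,-0.12,0.05],[0,0,0,0,0,-0.12,0.05],[0,0,0,0,0,-0.12,0.05]],
])

```text
clock: 18.05
position: [0.5547, -0.4136, 0.0973]
ee_rot: [0.002, 0.907, 0.422, 0.004]
contact_force: [8.0, -0.2, -1.0]
width: 0.0538
```

```bash
python3 -c "from h import *;st()"
```

```text
t 18.05 p [ 0.5547 -0.4136  0.0973] yaw 0.871 zax [ 0.008  0.    -1.   ] q [-0.744  0.543  1.443  0.006  1.15  -0.046] F [ 8.  -0.2 -1. ] M [ 0.258 -1.017  0.151] w 0.0538
```

Call:
move_arm([
  [[0,0,0,0,0,-0.12,0.05],[0,0,0,0,0,-0.12,0.05],[0,0,0,0,0,-0.12,0.05],[0,0,0,0,0,-0.12,0.05],[0,0,0,0,0,-0.12,0.05],[0,0,0,0,0,-0.12,0.05],[0,0,0,0,0,-0.12,0.05],[0,0,0,0,0,-0.12,0.05]],
])

```text
clock: 18.72
position: [0.5556, -0.4156, 0.0973]
ee_rot: [0.002, 0.999, -0.045, 0.005]
contact_force: [9.1, -2.6, -3.1]
width: 0.0538
```

```bash
python3 -c "from h import *;st()"
```

```text
t 18.72 p [ 0.5556 -0.4156  0.0973] yaw -0.089 zax [ 0.01  -0.004 -1.   ] q [-0.744  0.544  1.442  0.004  1.146  0.914] F [ 9.1 -2.6 -3.1] M [-0.309 -1.327  0.134] w 0.0538
```

Recentre by 2 mm in x and keep turning.

Call:
move_arm([
  [[0.002,0,0,0,0,-0.12,0.05],[0,0,0,0,0,-0.12,0.05],[0,0,0,0,0,-0.12,0.05],[0,0,0,0,0,-0.12,0.05],[0,0,0,0,0,-0.12,0.05],[0,0,0,0,0,-0.12,0.05]],
])

```text
clock: 19.22
position: [0.555, -0.417, 0.0973]
ee_rot: [0.002, 0.919, -0.393, 0.003]
contact_force: [2.1, -5.5, -2.1]
width: 0.0539
```

```bash
python3 -c "from h import *;st()"
```

```text
t 19.22 p [ 0.555  -0.417   0.0973] yaw -0.809 zax [ 0.005 -0.006 -1.   ] q [-7.440e-01  5.450e-01  1.438e+00 -1.000e-03  1.150e+00  1.636e+00] F [ 2.1 -5.5 -2.1] M [-0.84  -0.412  0.114] w 0.0539
```

Call:
move_arm([
  [[0,0,0,0,0,-0.12,0.05],[0,0,0,0,0,-0.12,0.05],[0,0,0,0,0,-0.12,0.05],[0,0,0,0,0,-0.12,0.05],[0,0,0,0,0,-0.12,0.05],[0,0,0,0,0,-0.12,0.05]],
])

```text
clock: 19.72
position: [0.5533, -0.4135, 0.097]
ee_rot: [-0.0, 0.723, -0.691, -0.0]
contact_force: [1.8, 10.4, 3.2]
width: 0.0539
```

```bash
python3 -c "from h import *;st()"
```

```text
t 19.72 p [ 0.5533 -0.4135  0.097 ] yaw -1.525 zax [ 0.     0.001 -1.   ] q [-7.430e-01  5.450e-01  1.441e+00  1.000e-03  1.157e+00  2.353e+00] F [ 1.8 10.4  3.2] M [ 1.346 -0.143  1.407] w 0.0539
```

```bash
cat > fit.py <<'E'
from h import *
from scipy.optimize import least_squares
top=manip.get_image("top"); side=manip.get_image("side")
Y=[132,66,0,-66,-132]
# y of rack: image-left(world +y) first ; yaw decides
tr=[(132.8,239.8),(153.6,231.8),(174.4,223.4),(195,215.8),(215.6,207.4)]
tf=[(140.2,261),(161.2,252.8),(182,244.6),(202.8,236.6),(223.6,228.4)]
sf=[(205.3,155.3),(217.2,165),(229,174.7),(241.3,185),(254.3,196.2)]
sr=[(222,147.5),(233.7,156.3),(245.5,165.8),(258,175.8),(271.7,186.3)]
bt=[((-75,158),(141,274.6)),((-75,-158),(236.8,237.6))]
bs=[((-75,158),(194.3,163.7)),((-75,-158),(251.3,212.7)),((75,-158),(286.7,192.5))]
def W(p,x,y,z):
    c,s=np.cos(p[2]),np.sin(p[2]); x/=1e3;y/=1e3
    return [p[0]+c*x-s*y,p[1]+s*x+c*y,z]
def res(p,use=("t","s"),split=False):
    r=[]
    if "t" in use:
        for x,L in((34,tr),(-34,tf)):
            for y,o in zip(Y,L): r+=list(w2p(top,W(p,x,y,p[3]))-o)
        for (x,y),o in bt: r+=list(w2p(top,W(p,x,y,.009))-o)
    if "s" in use:
        for x,L in((34,sr),(-34,sf)):
            for y,o in zip(Y,L): r+=list(w2p(side,W(p,x,y,p[4]))-o)
        for (x,y),o in bs: r+=list(w2p(side,W(p,x,y,.009))-o)
    return np.array(r)
for use in(("t","s"),("t",),("s",)):
    s=least_squares(res,[.5,.3,.3,.035,.035],args=(use,))
    print(use,s.x.round(4),"rms",np.sqrt((s.fun**2).mean()).round(2))
    if len(use)==2: print(s.fun.reshape(-1,2).round(1).tolist())
E
python3 fit.py
```

```text
('t', 's') [0.5159 0.3177 0.3585 0.0386 0.0364] rms 0.6
[[0.1, -0.5], [0.0, -0.6], [-0.0, -0.2], [0.1, -0.7], [0.1, -0.4], [0.3, -0.3], [0.1, -0.2], [0.2, -0.2], [0.2, -0.3], [0.2, -0.2], [-1.1, 2.2], [1.1, 0.9], [0.2, 0.1], [-0.0, 0.2], [0.2, 0.1], [0.3, 0.0], [-0.0, -0.1], [0.6, 0.1], [-0.0, -0.3], [0.1, -0.1], [0.3, -0.0], [0.5, -0.2], [-1.7, -0.7], [-1.3, 0.4], [-0.1, -1.4]]
('t',) [0.5161 0.3189 0.3596 0.034  0.035 ] rms 0.62
('s',) [0.5155 0.3152 0.358  0.035  0.0385] rms 0.52
```

Call:
move_arm([
  [[0,0,0,0,0,0,0.0854],[0,0,0,0,0,0,0.0854],[0,0,0,0,0,0,0.0854],[0,0,0.03,0,0,0.1,0.0854],[0,0,0.03,0,0,0.12,0.0854],[0,0,0.04,0,0,0.12,0.0854],[0,0,0.04,0,0,0.12,0.0854],[0,0,0,0,0,0.12,0.0854]],
])

```text
clock: 20.48
position: [0.5559, -0.4173, 0.2463]
ee_rot: [0.002, 0.892, -0.451, 0.008]
contact_force: [0.8, -1.2, 2.3]
width: 0.0854
```

```bash
sed -i 's/((-75,158)/((-70,158)/g;s/((-75,-158)/((-70,-158)/g;s/((75,-158)/((80,-158)/' fit.py; python3 fit.py
python3 - <<'E'
from h import *
st(); cap("top","t2"); cap("side","s2")
crop("pics/t2.png","pics/t2c.png",230,140,390,285,4)
crop("pics/s2.png","pics/s2c.png",210,220,370,300,4)
E
```

```text
('t', 's') [0.5145 0.3156 0.3557 0.048  0.0384] rms 0.44
[[-0.3, -0.3], [-0.1, -0.4], [-0.0, -0.1], [0.2, -0.5], [0.5, -0.2], [-0.1, 0.0], [-0.0, 0.1], [0.2, 0.2], [0.3, 0.0], [0.5, 0.1], [-1.1, 1.0], [1.2, -0.1], [0.1, 0.0], [-0.2, 0.2], [-0.1, 0.1], [0.1, 0.1], [-0.3, 0.1], [0.3, 0.0], [-0.3, -0.3], [-0.2, -0.1], [-0.0, 0.0], [0.2, -0.1], [-0.6, -0.9], [-0.4, 0.2], [0.9, -1.4]]
('t',) [0.5148 0.3169 0.3581 0.0427 0.035 ] rms 0.43
('s',) [0.514  0.3129 0.3538 0.035  0.0407] rms 0.38
t 20.58 p [ 0.5536 -0.4153  0.2391] yaw -0.943 zax [ 0.004 -0.003 -1.   ] q [-0.744  0.453  1.237  0.     1.446  1.77 ] F [-0.3 -0.2 -0.9] M [-0.004 -0.021  0.028] w 0.0852
```

View pics/t2c.png

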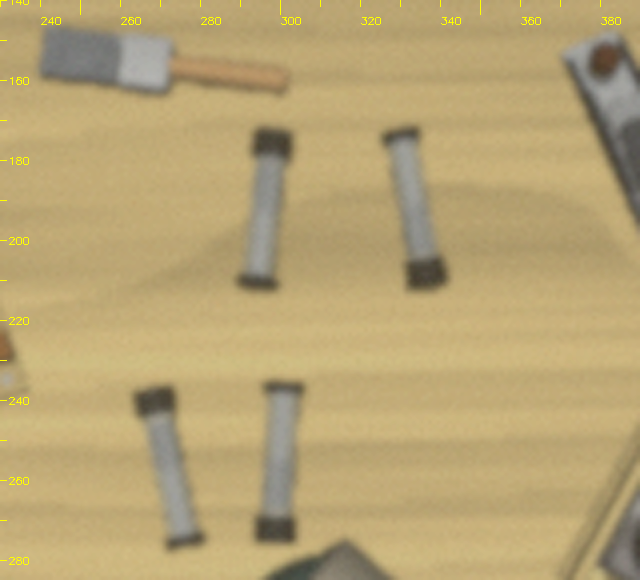

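View pics/s2c.png

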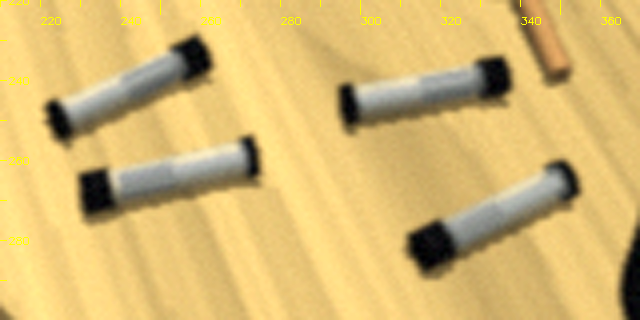

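```bash
cat > tubes.py <<'E'
from h import *
top=manip.get_image("top")
T={"a":((298,172),(294.25,212.25)),"b":((337,212.25),(330,172.25)),"c":((268.5,236.75),(276.25,276.75)),"d":((298.75,275.5),(301,235.75))}
for k,(c,p) in T.items():
    C=p2w(top,*c,.015)[:2];P=p2w(top,*p,.015)[:2];L=np.linalg.norm(C-P);u=(C-P)/L
    print(k,"org",((C+P)/2-.006*u).round(4),"L",L.round(4),"yaw",np.arctan2(u[1],u[0]).round(3))
p=[.515,.3165,.357]
for i,y in enumerate([-132,-66,0,66,132]): 
    print("slot",i+1,np.round([p[0]-np.sin(p[2])*y/1e3,p[1]+np.cos(p[2])*y/1e3],4))
E
python3 tubes.py
```

```text
a org [ 0.6328 -0.034 ] L 0.1237 yaw -0.109
b org [ 0.6423 -0.1466] L 0.1239 yaw -2.996
c org [0.4388 0.0387] L 0.1215 yaw 0.18
d org [ 0.4528 -0.0429] L 0.1185 yaw 3.067
slot 1 [0.5611 0.1928]
slot 2 [0.5381 0.2547]
slot 3 [0.515  0.3165]
slot 4 [0.4919 0.3783]
slot 5 [0.4689 0.4402]
```

Call:
move_arm([
  [[0.0074,0.0224,0,0,0,0.091,0.06],[0.0074,0.0224,0,0,0,0.091,0.06],[0.0074,0.0224,0,0,0,0.091,0.06],[0.0074,0.0224,0,0,0,0.091,0.06],[0.0074,0.0224,0,0,0,0.091,0.06],[0.0074,0.0224,0,0,0,0.091,0.06],[0.0074,0.0224,0,0,0,0.091,0.06],[0.0074,0.0224,0,0,0,0.091,0.06],[0.0074,0.0224,0,0,0,0.091,0.06],[0.0074,0.0224,0,0,0,0.091,0.06],[0.0074,0.0224,0,0,0,0.091,0.06],[0.0074,0.0224,0,0,0,0.091,0.06],[0,0,-0.04,0,0,0,0.06],[0,0,-0.04,0,0,0,0.06],[0,0,-0.04,0,0,0,0.06],[0,0,0,0,0,0,0.06],[0,0,0,0,0,0,0.06]],
], newtons=60)

```text
clock: 22.15
position: [0.6393, -0.1449, 0.1129]
ee_rot: [-0.002, 0.997, 0.074, -0.004]
contact_force: [0.6, -0.3, 1.2]
width: 0.0599
```

Run:
```python
from h import *
st(); cap("top","t3"); cap("side","s3")
crop("pics/t3.png","pics/t3c.png",270,140,370,285,4)
crop("pics/s3.png","pics/s3c.png",210,190,390,320,4)
```

```text
t 22.15 p [ 0.6393 -0.1449  0.1129] yaw 0.148 zax [-0.008  0.003 -1.   ] q [-0.329  0.487  1.503 -0.     1.159  1.094] F [ 0.6 -0.3  1.2] M [-0.02   0.035 -0.031] w 0.0599
```

View pics/s3c.png

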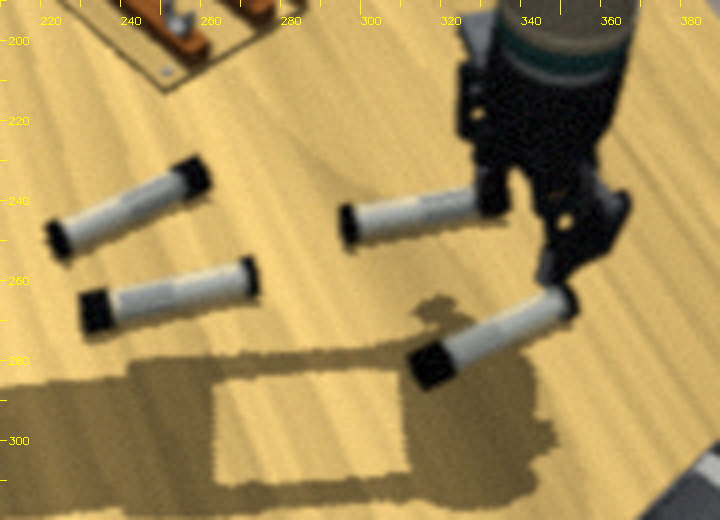

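Call:
move_arm([
  [[0,0,-0.03,0,0,0,0.06],[0,0,-0.03,0,0,0,0.06],[0,0,-0.02,0,0,0,0.06],[0,0,-0.012,0,0,0,0.06],[0,0,-0.006,0,0,0,0.06],[0,0,-0.004,0,0,0,0.06],[0,0,0,0,0,0,0.06],[0,0,0,0,0,0,0.06]],
])

```text
clock: 22.92
position: [0.6429, -0.1461, 0.0159]
ee_rot: [0.001, 0.997, 0.074, 0.001]
contact_force: [0.2, 0.1, -0.1]
width: 0.0604
```

Run:
```python
from h import *
st(); cap("side","s4")
crop("pics/s4.png","pics/s4c.png",280,210,390,310,6)
```

```text
t 22.92 p [ 0.6429 -0.1461  0.0159] yaw 0.149 zax [ 0.003 -0.001 -1.   ] q [-0.329  0.583  1.606 -0.     0.95   1.093] F [ 0.2  0.1 -0.1] M [-0.048 -0.039 -0.037] w 0.0604
```

View pics/s4c.png

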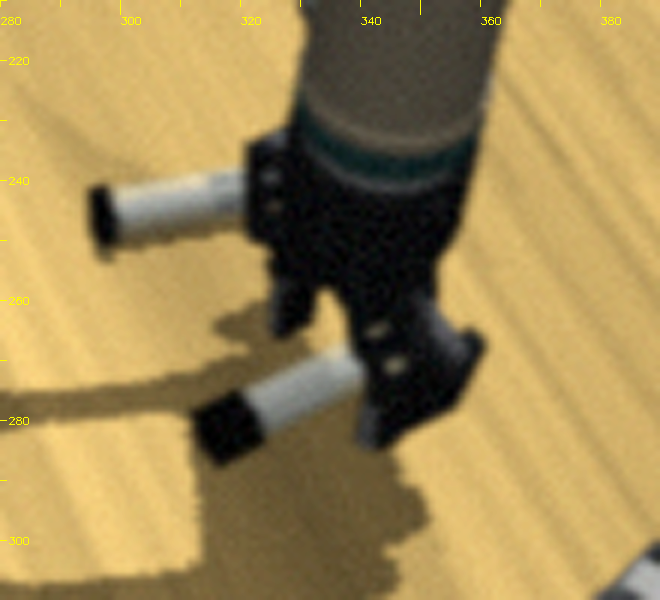

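Call:
move_arm([
  [[0,0,-0.002,0,0,0,0.015],[0,0,0,0,0,0,0.015],[0,0,0,0,0,0,0.015],[0,0,0,0,0,0,0.015],[0,0,0,0,0,0,0.015],[0,0,0,0,0,0,0.015],[0,0,0,0,0,0,0.015]],
], newtons=60)

```text
clock: 23.55
position: [0.642, -0.1457, 0.013]
ee_rot: [0.0, 0.997, 0.074, 0.0]
contact_force: [-1.2, 0.8, 4.8]
width: 0.0221
```

```bash
python3 -c "from h import *;st()"
```

```text
t 23.55 p [ 0.642  -0.1457  0.013 ] yaw 0.149 zax [ 0.001 -0.    -1.   ] q [-0.329  0.585  1.61  -0.     0.946  1.093] F [-1.2  0.8  4.8] M [0.052 0.145 0.037] w 0.0221
```

Call:
move_arm([
  [[0,0,0.01,0,0,0,0.015],[0,0,0.02,0,0,0,0.015],[0,0,0.03,0,0,0,0.015],[0,0,0.03,0,0,0,0.015],[0,0,0.03,0,0,0,0.015],[0,0,0.03,0,0,0,0.015],[0,0,0,0,0,0,0.015]],
])

```text
clock: 24.13
position: [0.6452, -0.1468, 0.1696]
ee_rot: [0.003, 0.997, 0.074, 0.006]
contact_force: [0.8, -0.4, -0.0]
width: 0.022
```

Call:
move_arm([
  [[-0.0083,0.0291,0,0,0,0.0116,0.015],[-0.0083,0.0291,0,0,0,0.0116,0.015],[-0.0083,0.0291,0,0,0,0.0116,0.015],[-0.0083,0.0291,0,0,0,0.0116,0.015],[-0.0083,0.0291,0,0,0,0.0116,0.015],[-0.0083,0.0291,0,0,0,0.0116,0.015],[-0.0083,0.0291,0,0,0,0.0116,0.015],[-0.0083,0.0291,0,0,0,0.0116,0.015],[-0.0083,0.0291,0,0,0,0.0116,0.015],[-0.0083,0.0291,0,0,0,0.0116,0.015],[-0.0083,0.0291,0,0,0,0.0116,0.015],[-0.0083,0.0291,0,0,0,0.0116,0.015],[-0.0083,0.0291,0,0,0,0.0116,0.015],[-0.0083,0.0291,0,0,0,0.0116,0.015],[-0.0083,0.0291,0,0,0,0.0116,0.015],[-0.0083,0.0291,0,0,0,0.0116,0.015],[-0.0083,0.0291,0,0,0,0.0116,0.015],[-0.0083,0.0291,0,0,0,0.0116,0.015],[0,0,-0.02,0,0,0,0.015],[0,0,-0.02,0,0,0,0.015]],
])

```text
clock: 25.8
position: [0.4921, 0.3805, 0.1225]
ee_rot: [-0.001, 0.984, 0.179, 0.001]
contact_force: [0.9, -1.2, -1.2]
width: 0.022
```

Call:
move_arm([
  [[0,0,-0.02,0,0,0,0.015],[0,0,0,0,0,0,0.015],[0,0,0,0,0,0,0.015],[0,0,0,0,0,0,0.015]],
])

```text
clock: 26.13
position: [0.4928, 0.3783, 0.1029]
ee_rot: [-0.0, 0.984, 0.178, 0.0]
contact_force: [0.5, 0.6, -0.5]
width: 0.0216
```

Run:
```python
from h import *
st(); cap("side","s5"); cap("top","t5")
crop("pics/s5.png","pics/s5c.png",185,110,295,215,6)
crop("pics/t5.png","pics/t5c.png",110,170,260,285,5)
```

```text
t 26.13 p [0.4928 0.3783 0.1029] yaw 0.357 zax [ 0.001  0.    -1.   ] q [ 0.543  0.446  1.606 -0.     1.089  1.756] F [ 0.5  0.6 -0.5] M [-0.01  -0.049 -0.028] w 0.0216
```

View pics/s5c.png

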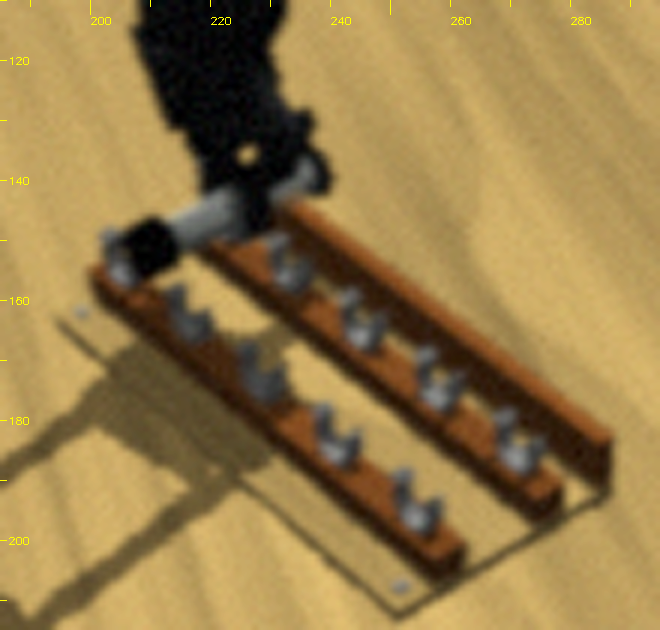

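View pics/t5c.png

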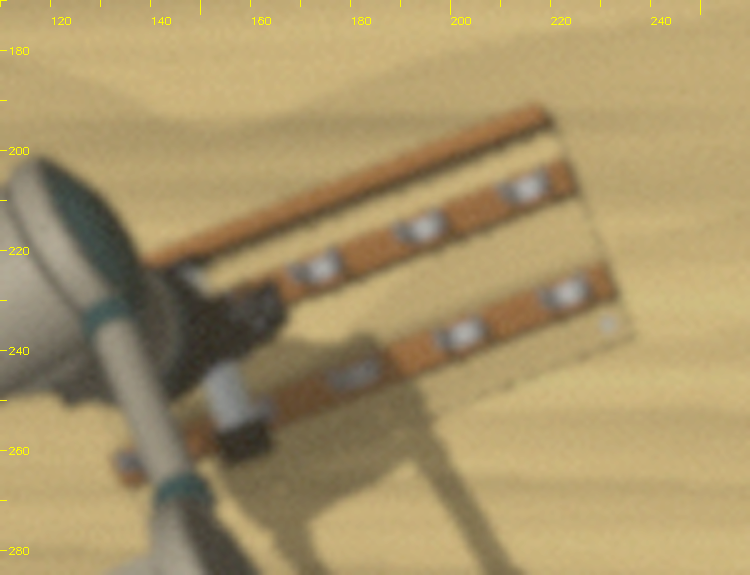

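Run:
```python
from h import *
top=manip.get_image("top"); side=manip.get_image("side")
yw=.357; p=np.array([.4928,.3783]); u=-np.array([np.cos(yw),np.sin(yw)])
for n,d,o,k in(("top",top,(110,170),5),("side",side,(185,110),6)):
    for L in(-.054,-.046,.046,.056,.066):
        print(n,L,((w2p(d,[*(p+u*L),.1035])-o)*k).round(0))
```

```text
top -0.054 [177. 265.]
top -0.046 [182. 278.]
top 0.046 [236. 429.]
top 0.056 [242. 445.]
top 0.066 [248. 462.]
side -0.054 [313. 168.]
side -0.046 [301. 173.]
side 0.046 [162. 239.]
side 0.056 [146. 247.]
side 0.066 [130. 254.]
```

Run:
```python
from h import *
top=manip.get_image("top"); side=manip.get_image("side")
yw=.357;ux=np.array([np.cos(yw),np.sin(yw)]);uy=np.array([-ux[1],ux[0]])
def show(n,d,px,z):
    w=p2w(d,*px,z)[:2]-np.array([.515,.3165]); print(n,"rackframe mm",(w@ux*1e3).round(1),(w@uy*1e3).round(1))
c=lambda a,b:(110+a/5,180+b/5)
s=lambda a,b:(185+a/6,130+b/6)
for nm,a in dict(rearL=(87,313),rearR=(575,128),frL=(125,422),frR=(612,231)).items(): show("top "+nm,top,c(*a),.03)
for nm,a in dict(stripL=(55,248),stripR=(548,65)).items(): show("top "+nm,top,c(*a),.043)
for nm,a in dict(bL=(155,473),bR=(634,288)).items(): show("top "+nm,top,c(*a),.009)
# side picks: cleat tops ends
for nm,a in dict(frL=(97,155),frR=(450,432),rearL=(195,105),rearR=(548,368)).items(): show("side "+nm,side,s(*a),.03)
for nm,a in dict(stripL=(252,52),stripR=(604,318)).items(): show("side "+nm,side,s(*a),.043)
for nm,a in dict(bL=(56,202),bR=(398,496),bRr=(610,375)).items(): show("side "+nm,side,s(*a),.009)
for z in(.032,.044,.058):
  show("blob top r3 z%.3f"%z,top,(174.4,223.4),z);show("blob side r3",side,(245.5,165.8),z)
```

```text
top rearL rackframe mm 33.3 153.8
top rearR rackframe mm 30.8 -157.8
top frL rackframe mm -36.2 154.0
top frR rackframe mm -35.3 -156.6
top stripL rackframe mm 74.5 155.1
top stripR rackframe mm 70.0 -157.0
top bL rackframe mm -69.0 153.3
top bR rackframe mm -69.9 -155.2
side frL rackframe mm -42.5 148.6
side frR rackframe mm -33.3 -156.8
side rearL rackframe mm 27.3 151.4
side rearR rackframe mm 35.7 -153.3
side stripL rackframe mm 73.8 157.1
side stripR rackframe mm 74.0 -153.9
side bL rackframe mm -71.5 151.9
side bR rackframe mm -69.3 -158.5
side bRr rackframe mm 72.2 -161.9
blob top r3 z0.032 rackframe mm 35.7 2.2
blob side r3 rackframe mm 38.3 6.1
blob top r3 z0.044 rackframe mm 33.6 -0.0
blob side r3 rackframe mm 29.7 -6.0
blob top r3 z0.058 rackframe mm 31.2 -2.6
blob side r3 rackframe mm 19.6 -20.0
```

Call:
move_arm([
  [[-0.001,-0.001,-0.01,0,0,0,0.015],[0,0,-0.01,0,0,0,0.015],[0,0,-0.01,0,0,0,0.015],[0,0,-0.006,0,0,0,0.015],[0,0,-0.006,0,0,0,0.015],[0,0,-0.004,0,0,0,0.015],[0,0,0,0,0,0,0.015],[0,0,0,0,0,0,0.015]],
])

```text
clock: 27.1
position: [0.4913, 0.3819, 0.057]
ee_rot: [-0.004, 0.984, 0.177, 0.001]
contact_force: [-3.3, 11.5, 2.8]
width: 0.0221
```

```bash
python3 -c "from h import *;st()"
```

```text
t 27.1 p [0.4913 0.3819 0.057 ] yaw 0.355 zax [ 0.001  0.009 -1.   ] q [0.545 0.491 1.66  0.009 0.985 1.756] F [-3.3 11.5  2.8] M [1.834 0.571 0.017] w 0.0221
```

Call:
move_arm([
  [[-0.0017,0.0047,0,0,0,0,0.015],[0,0,0,0,0,0,0.015],[0,0,0,0,0,0,0.015]],
])

```text
clock: 27.35
position: [0.4908, 0.3829, 0.0571]
ee_rot: [-0.001, 0.984, 0.178, 0.002]
contact_force: [0.9, 1.3, 4.9]
width: 0.0222
```

Run:
```python
from h import *
st(); cap("side","s6"); cap("top","t6")
crop("pics/s6.png","pics/s6c.png",185,110,295,215,6)
crop("pics/t6.png","pics/t6c.png",110,170,260,285,5)
```

```text
t 27.35 p [0.4908 0.3829 0.0571] yaw 0.358 zax [ 0.003  0.002 -1.   ] q [0.551 0.493 1.657 0.    0.988 1.764] F [0.9 1.3 4.9] M [ 0.191 -0.104  0.01 ] w 0.0222
```

View pics/s6c.png

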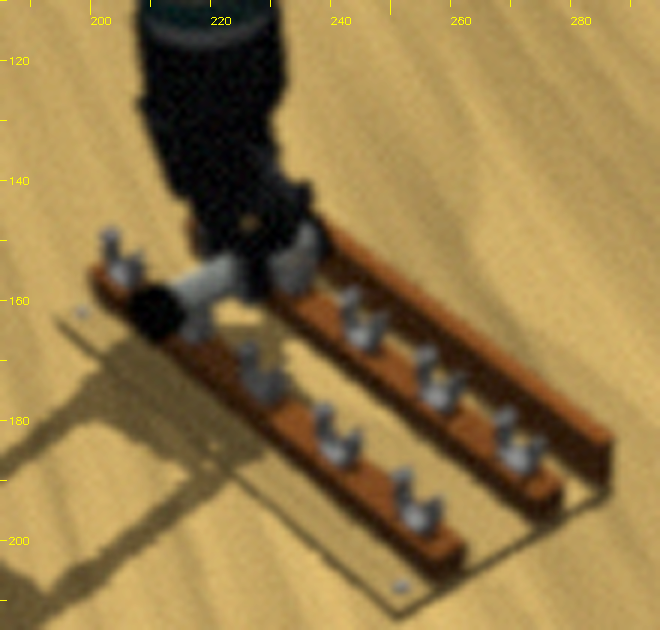

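View pics/t6c.png

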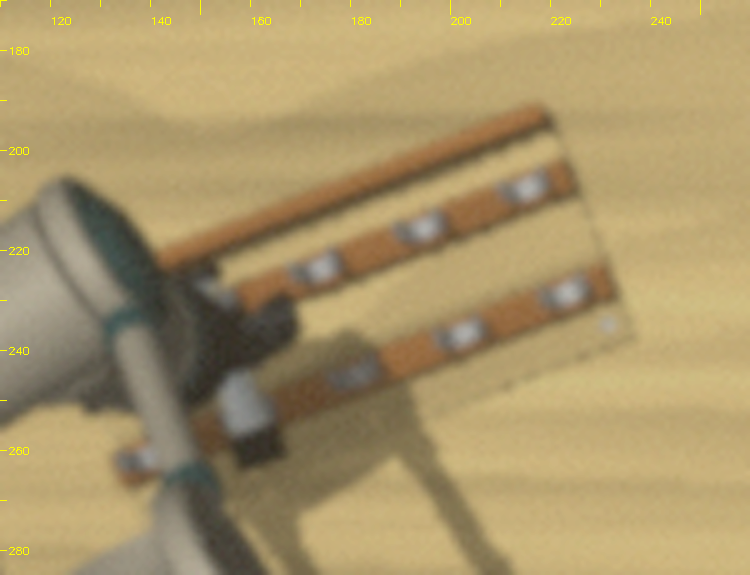

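Call:
move_arm([
  [[0,0,-0.003,0,0,0,0.015],[0,0,-0.003,0,0,0,0.015],[0,0,-0.003,0,0,0,0.015],[0,0,0,0,0,0,0.015]],
])

```text
clock: 27.78
position: [0.4914, 0.383, 0.048]
ee_rot: [-0.001, 0.984, 0.178, 0.002]
contact_force: [3.0, 3.0, 0.1]
width: 0.0217
```

```bash
python3 -c "from h import *;st()"
```

```text
t 27.78 p [0.4914 0.383  0.048 ] yaw 0.358 zax [ 0.004  0.003 -1.   ] q [0.55  0.503 1.666 0.    0.968 1.764] F [3.  3.  0.1] M [ 0.42  -0.493  0.066] w 0.0217
```

Call:
move_arm([
  [[0.0005,0.0005,-0.003,0,0,0,0.015],[0,0,-0.003,0,0,0,0.015],[0,0,-0.002,0,0,0,0.015],[0,0,0,0,0,0,0.015],[0,0,0,0,0,0,0.015]],
])

```text
clock: 28.2
position: [0.4907, 0.3827, 0.0432]
ee_rot: [-0.0, 0.984, 0.178, 0.001]
contact_force: [-4.0, -1.7, 24.1]
width: 0.0221
```

Run:
```python
from h import *
st(); cap("side","s7")
crop("pics/s7.png","pics/s7c.png",185,110,295,215,6)
```

```text
t 28.2 p [0.4907 0.3827 0.0432] yaw 0.358 zax [ 0.002  0.001 -1.   ] q [ 0.551  0.508  1.671 -0.     0.96   1.764] F [-4.  -1.7 24.1] M [-0.359  0.67  -0.007] w 0.0221
```

View pics/s7c.png

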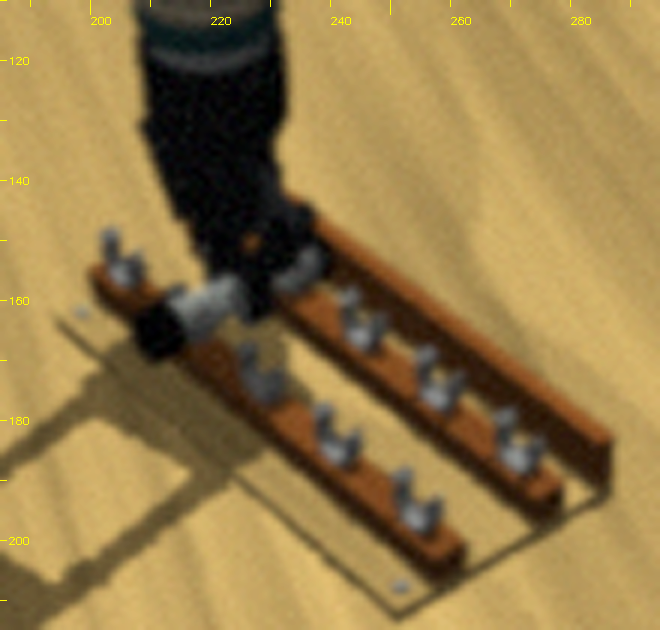

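Call:
move_arm([
  [[0,0,0.003,0,0,0,0.045],[0,0,0,0,0,0,0.045],[0,0,0,0,0,0,0.045],[0,0,0.02,0,0,0,0.045],[0,0,0.03,0,0,0,0.045],[0,0,0.04,0,0,0,0.045],[0,-0.03,0.04,0,0,-0.04,0.06],[0,-0.04,0.02,0,0,-0.05,0.06],[-0.004,-0.04,0,0,0,-0.05,0.06],[-0.004,-0.04,0,0,0,-0.05,0.06],[-0.004,-0.04,0,0,0,-0.05,0.06],[-0.004,-0.04,0,0,0,-0.05,0.06],[-0.004,-0.04,0,0,0,-0.05,0.06],[-0.004,-0.04,0,0,0,-0.05,0.06]],
])

```text
clock: 29.42
position: [0.4647, 0.0783, 0.1831]
ee_rot: [0.0, 1.0, -0.017, -0.001]
contact_force: [1.1, 0.5, -0.3]
width: 0.0599
```

Run:
```python
from h import *
st(); cap("side","s8"); cap("top","t8")
crop("pics/s8.png","pics/s8c.png",185,110,365,300,4)
crop("pics/t8.png","pics/t8c.png",110,140,370,285,3)
```

```text
t 29.42 p [0.4647 0.0783 0.1831] yaw -0.034 zax [-0.003 -0.    -1.   ] q [ 0.019  0.165  1.81  -0.     1.169  1.625] F [ 1.1  0.5 -0.3] M [ 0.001 -0.031  0.046] w 0.0599
```

View pics/s8c.png

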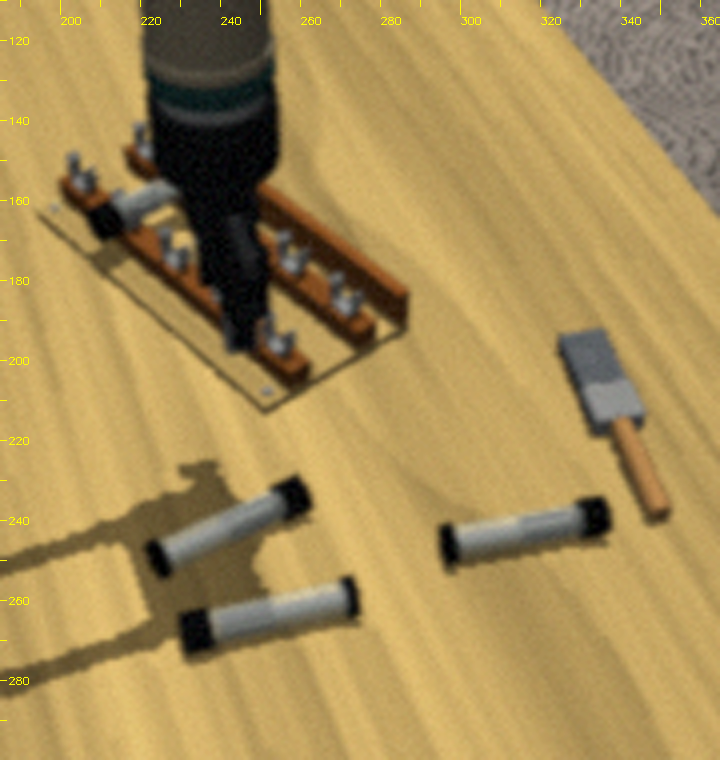

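View pics/t8c.png

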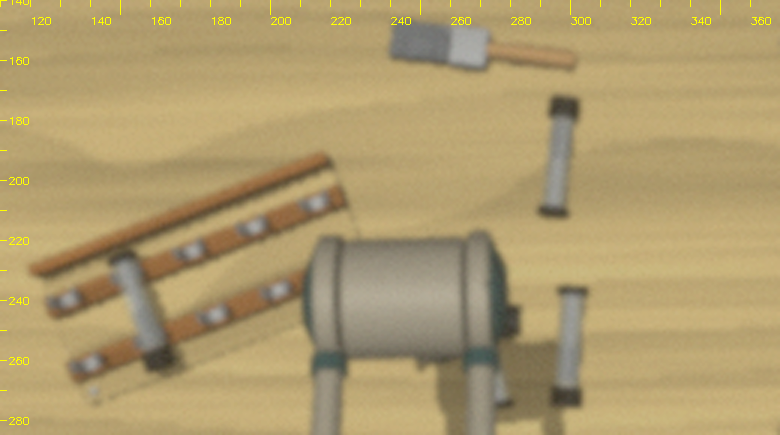

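Call:
move_arm([
  [[-0.0033,-0.0288,0,0,0,-0.01,0.06],[-0.0034,-0.0288,0,0,0,-0.01,0.06],[-0.0034,-0.0288,-0.03,0,0,-0.01,0.06],[-0.0034,-0.0288,-0.04,0,0,-0.0115,0.06],[0,0,-0.04,0,0,0,0.06],[0,0,-0.02,0,0,0,0.06],[0,0,0,0,0,0,0.06],[0,0,0,0,0,0,0.06],[0,0,0,0,0,0,0.06]],
])

```text
clock: 30.27
position: [0.4542, -0.0302, 0.0612]
ee_rot: [0.0, 0.999, -0.036, 0.001]
contact_force: [0.3, -0.3, 0.2]
width: 0.06
```

Run:
```python
from h import *
st(); cap("side","s9"); 
crop("pics/s9.png","pics/s9c.png",200,190,320,300,5)
```

```text
t 30.27 p [ 0.4542 -0.0302  0.0612] yaw -0.073 zax [ 0.001 -0.    -1.   ] q [-0.22   0.284  2.019  0.     0.837  1.424] F [ 0.3 -0.3  0.2] M [ 0.007 -0.02  -0.025] w 0.06
```

View pics/s9c.png

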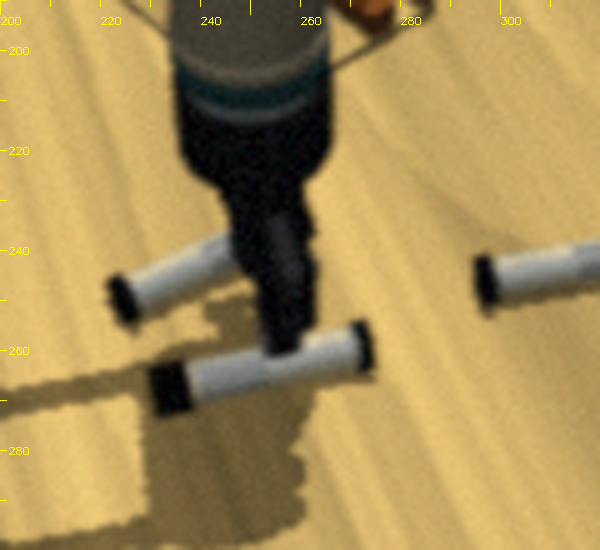

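Call:
move_arm([
  [[-0.0014,-0.0127,0,0,0,0,0.06],[0,0,-0.01,0,0,0,0.06],[0,0,-0.015,0,0,0,0.06],[0,0,-0.012,0,0,0,0.06],[0,0,-0.008,0,0,0,0.06],[0,0,-0.0035,0,0,0,0.06],[0,0,0,0,0,0,0.06],[0,0,0,0,0,0,0.06]],
])

```text
clock: 30.98
position: [0.4524, -0.0433, 0.0128]
ee_rot: [0.0, 0.999, -0.037, 0.001]
contact_force: [0.6, 0.3, -0.3]
width: 0.0597
```

Run:
```python
from h import *
st(); cap("side","s10"); 
crop("pics/s10.png","pics/s10c.png",200,190,320,300,5)
```

```text
t 30.98 p [ 0.4524 -0.0433  0.0128] yaw -0.074 zax [ 0.001 -0.    -1.   ] q [-0.249  0.36   2.077 -0.     0.703  1.396] F [ 0.6  0.3 -0.3] M [-0.024 -0.009 -0.022] w 0.0597
```

View pics/s10c.png

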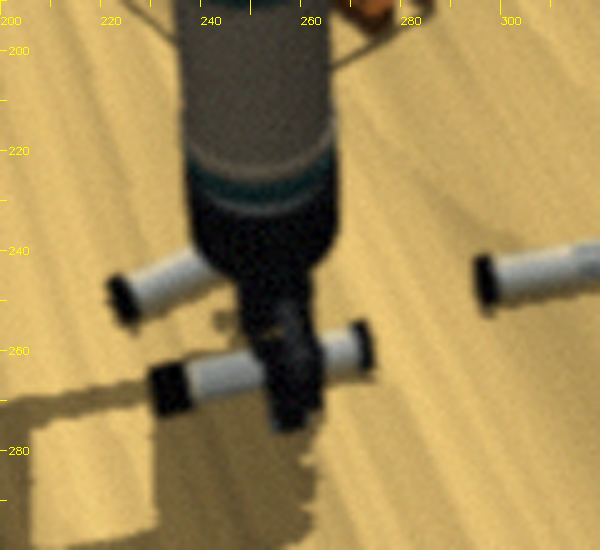

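Call:
move_arm([
  [[0,0,0,0,0,0,0.015],[0,0,0,0,0,0,0.015],[0,0,0,0,0,0,0.015],[0,0,0,0,0,0,0.015],[0,0,0,0,0,0,0.015],[0,0,0,0,0,0,0.015],[0,0,0.01,0,0,0,0.015],[0,0,0.02,0,0,0,0.015],[0,0,0.03,0,0,0,0.015],[0,0,0.03,0,0,0,0.015],[0,0,0.03,0,0,0,0.015],[0,0,0.01,0,0,0,0.015],[0,0,0,0,0,0,0.015]],
])

```text
clock: 32.12
position: [0.4538, -0.0438, 0.1451]
ee_rot: [0.001, 0.999, -0.037, 0.004]
contact_force: [-0.5, -0.7, -0.5]
width: 0.0216
```

Call:
move_arm([
  [[0.0044,0.026,0,0,0,0.0308,0.015],[0.0044,0.026,0,0,0,0.0308,0.015],[0.0044,0.026,0,0,0,0.0308,0.015],[0.0044,0.026,0,0,0,0.0308,0.015],[0.0044,0.026,0,0,0,0.0308,0.015],[0.0044,0.026,0,0,0,0.0308,0.015],[0.0044,0.026,0,0,0,0.0308,0.015],[0.0044,0.026,0,0,0,0.0308,0.015],[0.0044,0.026,0,0,0,0.0308,0.015],[0.0044,0.026,0,0,0,0.0308,0.015],[0.0044,0.026,0,0,0,0.0308,0.015],[0.0044,0.026,0,0,0,0.0308,0.015],[0.0044,0.026,0,0,0,0.0308,0.015],[0.0044,0.026,0,0,0,0.0308,0.015],[0,0,-0.02,0,0,0,0.015],[0,0,-0.02,0,0,0,0.015],[0,0,0,0,0,0,0.015],[0,0,0,0,0,0,0.015],[0,0,0,0,0,0,0.015],[0,0,0,0,0,0,0.015]],
])

```text
clock: 33.78
position: [0.514, 0.3206, 0.1029]
ee_rot: [-0.0, 0.984, 0.177, 0.001]
contact_force: [-0.2, 0.1, -1.0]
width: 0.0218
```

Run:
```python
from h import *
st(); cap("side","s11"); 
crop("pics/s11.png","pics/s11c.png",185,110,295,215,6)
```

```text
t 33.78 p [0.514  0.3206 0.1029] yaw 0.357 zax [ 0.001  0.001 -1.   ] q [ 0.443  0.426  1.642 -0.     1.072  1.657] F [-0.2  0.1 -1. ] M [-0.025  0.027 -0.013] w 0.0218
```

View pics/s11c.png

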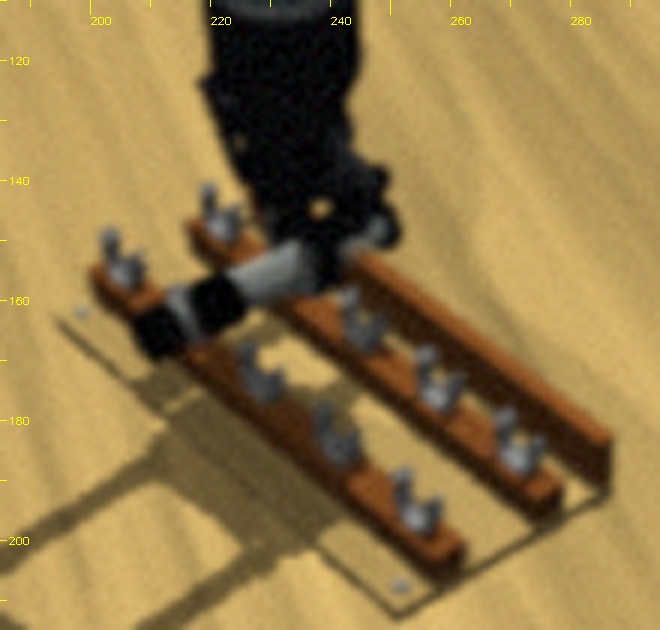

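Call:
move_arm([
  [[0,0.0003,-0.01,0,0,0,0.015],[0,0,-0.01,0,0,0,0.015],[0,0,-0.01,0,0,0,0.015],[0,0,-0.006,0,0,0,0.015],[0,0,-0.006,0,0,0,0.015],[0,0,-0.004,0,0,0,0.015],[0,0,0,0,0,0,0.015],[0,0,0,0,0,0,0.015]],
])

```text
clock: 34.5
position: [0.5135, 0.321, 0.056]
ee_rot: [0.0, 0.984, 0.178, 0.0]
contact_force: [-0.5, 0.3, 1.2]
width: 0.0218
```

```bash
python3 -c "from h import *;st()"
```

```text
t 34.5 p [0.5135 0.321  0.056 ] yaw 0.358 zax [ 0. -0. -1.] q [ 0.444  0.475  1.695 -0.     0.972  1.657] F [-0.5  0.3  1.2] M [-0.055  0.053  0.142] w 0.0218
```

Well centred; press down.

Call:
move_arm([
  [[0,0,-0.003,0,0,0,0.015],[0,0,-0.003,0,0,0,0.015],[0,0,-0.003,0,0,0,0.015],[0,0,-0.003,0,0,0,0.015],[0,0,-0.003,0,0,0,0.015],[0,0,-0.001,0,0,0,0.015],[0,0,0,0,0,0,0.015]],
])

```text
clock: 35.08
position: [0.5144, 0.3213, 0.043]
ee_rot: [-0.0, 0.984, 0.178, 0.002]
contact_force: [-2.9, -2.1, 17.6]
width: 0.0223
```

Run:
```python
from h import *
st(); cap("side","s12"); 
crop("pics/s12.png","pics/s12c.png",185,110,295,215,6)
```

```text
t 35.08 p [0.5144 0.3213 0.043 ] yaw 0.358 zax [ 0.003  0.001 -1.   ] q [ 4.440e-01  4.890e-01  1.709e+00 -1.000e-03  9.400e-01  1.658e+00] F [-2.9 -2.1 17.6] M [-0.396  0.423  0.135] w 0.0223
```

View pics/s12c.png

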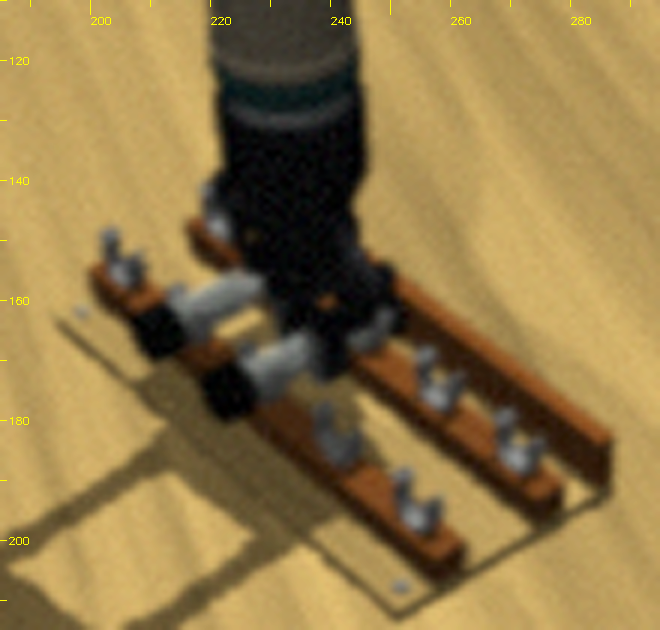

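Call:
move_arm([
  [[0,0,0.003,0,0,0,0.045],[0,0,0,0,0,0,0.045],[0,0,0,0,0,0,0.045],[0,0,0.02,0,0,0,0.045],[0,0,0.03,0,0,0,0.045],[0,0,0.04,0,0,0,0.045],[0,0,0.03,0,0,0,0.06],[0.0085,-0.0254,0,0,0,0.12,0.06],[0.0085,-0.0254,0,0,0,0.12,0.06],[0.0085,-0.0254,0,0,0,0.12,0.06],[0.0085,-0.0254,0,0,0,0.12,0.06],[0.0085,-0.0254,0,0,0,0.12,0.06],[0.0085,-0.0254,0,0,0,0.12,0.06],[0.0085,-0.0254,0,0,0,0.12,0.06],[0.0085,-0.0254,0,0,0,0.12,0.06],[0.0085,-0.0254,0,0,0,0.12,0.06],[0.0085,-0.0254,0,0,0,0.12,0.06],[0.0085,-0.0254,0,0,0,0.12,0.06],[0.0085,-0.0254,0,0,0,0.12,0.06],[0.0085,-0.0254,0,0,0,0.12,0.06]],
])

```text
clock: 36.8
position: [0.6237, -0.0104, 0.1619]
ee_rot: [-0.001, 0.572, 0.82, -0.0]
contact_force: [-0.9, 0.0, -0.8]
width: 0.0596
```

Call:
move_arm([
  [[0.0085,-0.0254,0,0,0,0.12,0.06],[0,0,0,0,0,0.12,0.06],[0,0,0,0,0,0.12,0.06],[0,0,0,0,0,0.12,0.06],[0,0,0,0,0,0.12,0.06],[0,0,-0.02,0,0,0.12,0.06],[0,0,-0.02,0,0,0.12,0.06],[0,0,-0.02,0,0,0.12,0.06],[0,0,-0.02,0,0,0.12,0.06],[0,0,-0.02,0,0,0.03,0.06],[0,0,0,0,0,0,0.06],[0,0,0,0,0,0,0.06]],
])

```text
clock: 37.8
position: [0.6311, -0.0343, 0.0614]
ee_rot: [-0.002, 0.058, 0.998, 0.0]
contact_force: [0.9, 0.1, -0.5]
width: 0.06
```

Run:
```python
from h import *
st(); cap("side","s13"); cap("top","t13")
crop("pics/s13.png","pics/s13c.png",185,130,365,300,4)
crop("pics/t13.png","pics/t13c.png",110,140,370,285,3)
```

```text
t 37.8 p [ 0.6311 -0.0343  0.0614] yaw 3.026 zax [-0.004  0.001 -1.   ] q [-0.164  0.504  1.623  0.     1.019 -1.62 ] F [ 0.9  0.1 -0.5] M [ 0.049 -0.041 -0.022] w 0.06
```

View pics/s13c.png

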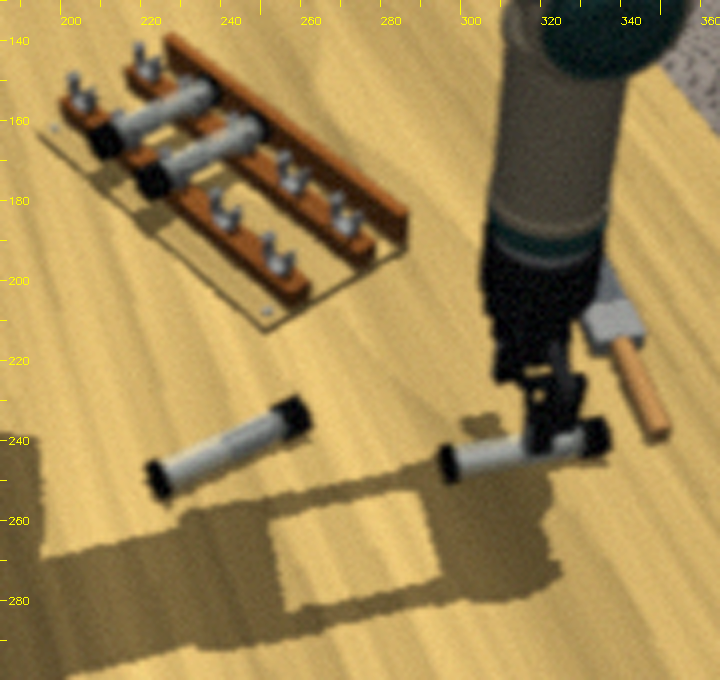

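View pics/t13c.png

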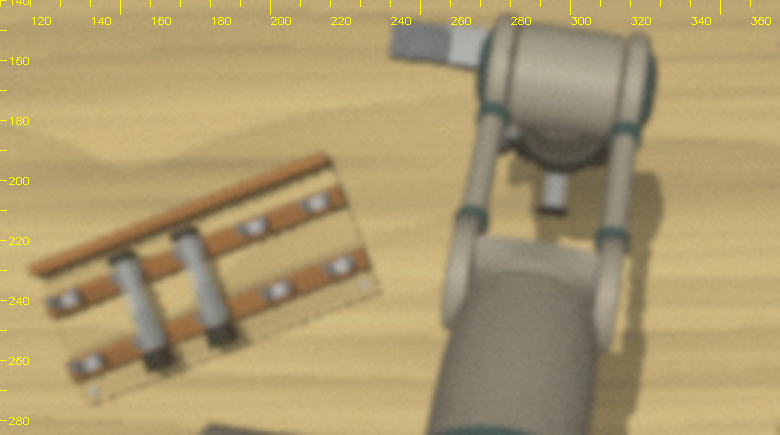

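Call:
move_arm([
  [[0.0005,0,-0.015,0,0,0,0.06],[0,0,-0.015,0,0,0,0.06],[0,0,-0.01,0,0,0,0.06],[0,0,-0.007,0,0,0,0.06],[0,0,-0.003,0,0,0,0.06],[0,0,0,0,0,0,0.06],[0,0,0,0,0,0,0.06]],
])

```text
clock: 38.48
position: [0.6333, -0.0347, 0.0136]
ee_rot: [0.0, 0.057, 0.998, -0.0]
contact_force: [0.7, 0.2, 1.4]
width: 0.0599
```

Run:
```python
from h import *
st(); cap("side","s14")
crop("pics/s14.png","pics/s14c.png",270,170,380,280,5)
```

```text
t 38.48 p [ 0.6333 -0.0347  0.0136] yaw 3.027 zax [ 0.001 -0.    -1.   ] q [-0.164  0.557  1.668  0.     0.915 -1.621] F [0.7 0.2 1.4] M [-0.046  0.015  0.034] w 0.0599
```

View pics/s14c.png

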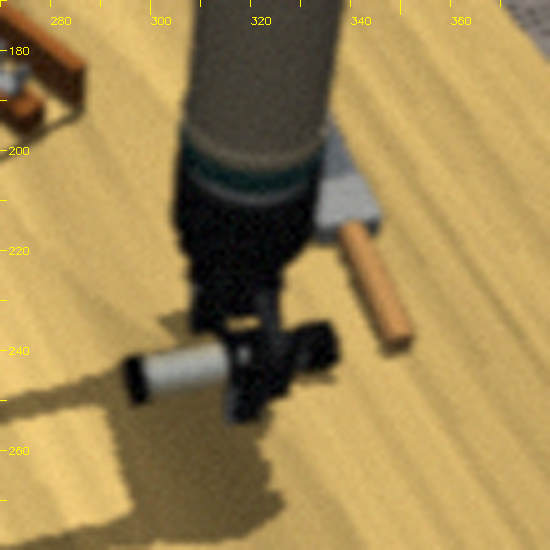

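Call:
move_arm([
  [[0,0,-0.001,0,0,0,0.015],[0,0,0,0,0,0,0.015],[0,0,0,0,0,0,0.015],[0,0,0,0,0,0,0.015],[0,0,0,0,0,0,0.015],[0,0,0,0,0,0,0.015],[0,0,0.01,0,0,0,0.015],[0,0,0.02,0,0,0,0.015],[0,0,0.03,0,0,0,0.015],[0,0,0.03,0,0,0,0.015],[0,0,0.03,0,0,0,0.015],[0,0,0.01,0,0,0,0.015],[0,0,0,0,0,0,0.015]],
])

```text
clock: 39.62
position: [0.6348, -0.035, 0.1456]
ee_rot: [0.003, 0.057, 0.998, -0.0]
contact_force: [-0.2, 0.2, -1.3]
width: 0.0221
```

Call:
move_arm([
  [[-0.0044,0.01335,0,0,0,-0.1214,0.015],[-0.0044,0.01335,0,0,0,-0.1214,0.015],[-0.0044,0.01335,0,0,0,-0.1214,0.015],[-0.0044,0.01335,0,0,0,-0.1214,0.015],[-0.0044,0.01335,0,0,0,-0.1214,0.015],[-0.0044,0.01335,0,0,0,-0.1214,0.015],[-0.0044,0.01335,0,0,0,-0.1214,0.015],[-0.0044,0.01335,0,0,0,-0.1214,0.015],[-0.0044,0.01335,0,0,0,-0.1214,0.015],[-0.0044,0.01335,0,0,0,-0.1214,0.015],[-0.0044,0.01335,0,0,0,-0.1214,0.015],[-0.0044,0.01335,0,0,0,-0.1214,0.015],[-0.0044,0.01335,0,0,0,-0.1214,0.015],[-0.0044,0.01335,0,0,0,-0.1214,0.015],[-0.0044,0.01335,0,0,0,-0.1214,0.015],[-0.0044,0.01335,0,0,0,-0.1214,0.015],[-0.0044,0.01335,0,0,0,-0.1214,0.015],[-0.0044,0.01335,0,0,0,-0.1214,0.015],[-0.0044,0.01335,0,0,0,-0.1214,0.015],[-0.0044,0.01335,0,0,0,-0.1214,0.015]],
])

```text
clock: 41.28
position: [0.5431, 0.2326, 0.1396]
ee_rot: [0.0, 0.956, 0.292, -0.002]
contact_force: [0.4, -0.2, -0.8]
width: 0.022
```

Call:
move_arm([
  [[-0.0044,0.01335,0,0,0,-0.1214,0.015],[-0.0044,0.01335,0,0,0,-0.1214,0.015],[0,0,-0.02,0,0,0,0.015],[0,0,-0.02,0,0,0,0.015],[0,0,0,0,0,0,0.015],[0,0,0,0,0,0,0.015],[0,0,0,0,0,0,0.015]],
])

```text
clock: 41.87
position: [0.5359, 0.2589, 0.1017]
ee_rot: [0.0, 0.984, 0.177, -0.001]
contact_force: [0.2, -0.3, -0.7]
width: 0.0221
```

Run:
```python
from h import *
st(); cap("side","s15")
crop("pics/s15.png","pics/s15c.png",185,110,295,215,6)
```

```text
t 41.87 p [0.5359 0.2589 0.1017] yaw 0.356 zax [-0.001 -0.001 -1.   ] q [ 0.333  0.414  1.666 -0.     1.062  1.548] F [ 0.2 -0.3 -0.7] M [-0.014 -0.023 -0.019] w 0.0221
```

View pics/s15c.png

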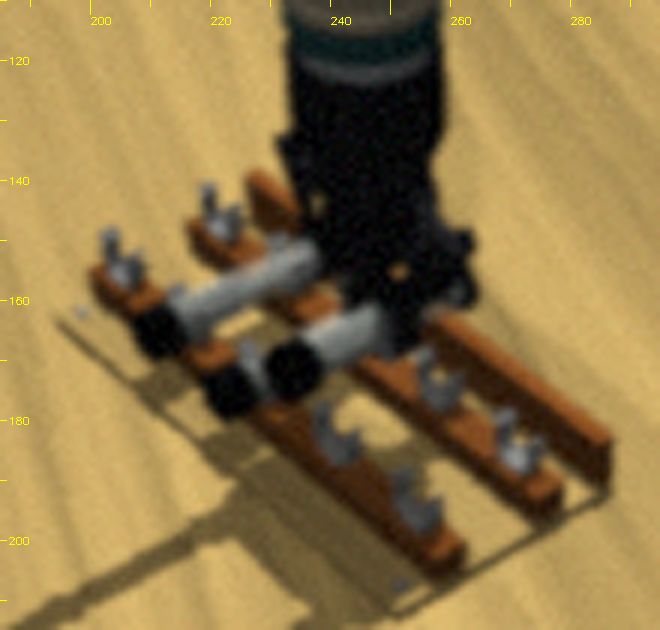

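Call:
move_arm([
  [[0,0,-0.01,0,0,0,0.015],[0,0,-0.01,0,0,0,0.015],[0,0,-0.01,0,0,0,0.015],[0,0,-0.006,0,0,0,0.015],[0,0,-0.005,0,0,0,0.015],[0,0,-0.004,0,0,0,0.015],[0,0,0,0,0,0,0.015],[0,0,0,0,0,0,0.015]],
])

```text
clock: 42.58
position: [0.5362, 0.259, 0.0572]
ee_rot: [0.0, 0.984, 0.177, 0.0]
contact_force: [-0.6, -0.9, 2.7]
width: 0.0217
```

```bash
python3 -c "from h import *;st()"
```

```text
t 42.58 p [0.5362 0.259  0.0572] yaw 0.357 zax [ 0. -0. -1.] q [ 0.333  0.461  1.717 -0.     0.963  1.548] F [-0.6 -0.9  2.7] M [-0.106  0.045  0.015] w 0.0217
```

Call:
move_arm([
  [[0,0,-0.003,0,0,0,0.015],[0,0,-0.003,0,0,0,0.015],[0,0,-0.003,0,0,0,0.015],[0,0,-0.003,0,0,0,0.015],[0,0,-0.003,0,0,0,0.015],[0,0,-0.001,0,0,0,0.015],[0,0,0,0,0,0,0.015]],
])

```text
clock: 43.17
position: [0.5373, 0.2595, 0.0431]
ee_rot: [-0.0, 0.984, 0.177, 0.002]
contact_force: [0.3, -0.1, 11.8]
width: 0.022
```

Run:
```python
from h import *
st(); cap("side","s16"); 
crop("pics/s16.png","pics/s16c.png",185,110,295,215,6)
```

```text
t 43.17 p [0.5373 0.2595 0.0431] yaw 0.357 zax [ 0.003  0.001 -1.   ] q [ 0.333  0.477  1.732 -0.     0.929  1.548] F [ 0.3 -0.1 11.8] M [-0.189  0.137  0.023] w 0.022
```

View pics/s16c.png

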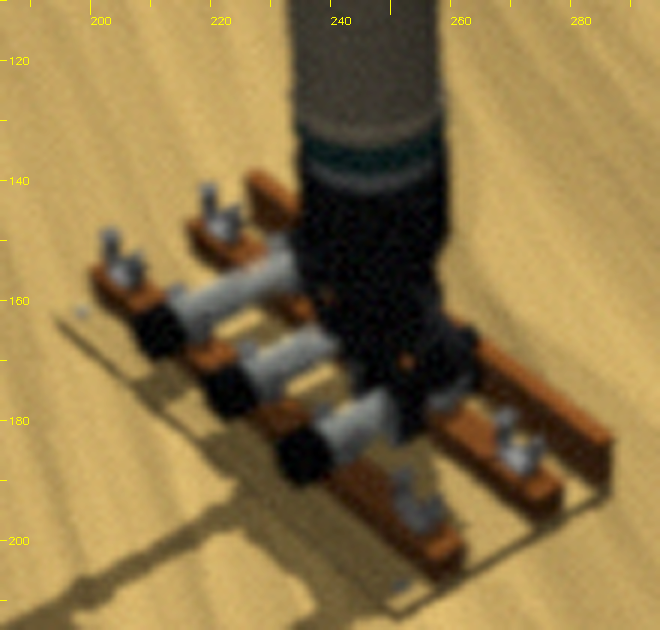

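Call:
move_arm([
  [[0,0,-0.002,0,0,0,0.015],[0,0,0,0,0,0,0.015]],
])

```text
clock: 43.38
position: [0.5374, 0.2595, 0.0429]
ee_rot: [-0.0, 0.984, 0.177, 0.002]
contact_force: [-4.8, -2.4, 23.1]
width: 0.0222
```

Call:
move_arm([
  [[0,0,0.005,0,0,0,0.045],[0,0,0,0,0,0,0.045],[0,0,0,0,0,0,0.045],[0,0,0.02,0,0,0,0.045],[0,0,0.03,0,0,0,0.045],[0,0,0.04,0,0,0,0.045],[0,0,0.03,0,0,0,0.06],[-0.0075,-0.0169,0,0,0,0.1186,0.06],[-0.0075,-0.0169,0,0,0,0.1186,0.06],[-0.0075,-0.0169,0,0,0,0.1186,0.06],[-0.0075,-0.0169,0,0,0,0.1186,0.06],[-0.0075,-0.0169,0,0,0,0.1186,0.06],[-0.0075,-0.0169,0,0,0,0.1186,0.06],[-0.0075,-0.0169,0,0,0,0.1186,0.06],[-0.0075,-0.0169,0,0,0,0.1186,0.06],[-0.0075,-0.0169,0,0,0,0.1186,0.06],[-0.0075,-0.0169,0,0,0,0.1186,0.06],[-0.0075,-0.0169,0,0,0,0.1186,0.06],[-0.0075,-0.0169,0,0,0,0.1186,0.06],[-0.0075,-0.0169,0,0,0,0.1186,0.06]],
])

```text
clock: 45.05
position: [0.4376, 0.0388, 0.1632]
ee_rot: [-0.001, 0.58, 0.815, -0.0]
contact_force: [0.4, 0.0, -0.5]
width: 0.06
```

Call:
move_arm([
  [[0,0,0,0,0,0.1186,0.06],[0,0,0,0,0,0.1186,0.06],[0,0,0,0,0,0.1186,0.06],[0,0,0,0,0,0.1186,0.06],[0,0,0,0,0,0.1186,0.06],[0,0,0,0,0,0.1186,0.06],[0,0,0,0,0,0.1186,0.06],[0,0,-0.02,0,0,0.1186,0.06],[0,0,-0.02,0,0,0.1186,0.06],[0,0,-0.02,0,0,0.1186,0.06],[0,0,-0.02,0,0,0.1186,0.06],[0,0,-0.02,0,0,0.1186,0.06],[0,0,0,0,0,0,0.06],[0,0,0,0,0,0,0.06]],
])

```text
clock: 46.22
position: [0.4373, 0.0395, 0.063]
ee_rot: [-0.002, -0.088, 0.996, 0.0]
contact_force: [-0.2, 0.3, 0.2]
width: 0.0598
```

Run:
```python
from h import *
st(); cap("side","s17"); cap("top","t17")
crop("pics/s17.png","pics/s17c.png",185,130,365,300,4)
crop("pics/t17.png","pics/t17c.png",110,140,370,285,3)
```

```text
t 46.22 p [0.4373 0.0395 0.063 ] yaw -2.965 zax [-0.004  0.    -1.   ] q [-0.069  0.264  2.046  0.     0.836 -1.817] F [-0.2  0.3  0.2] M [ 0.013  0.007 -0.045] w 0.0598
```

View pics/s17c.png

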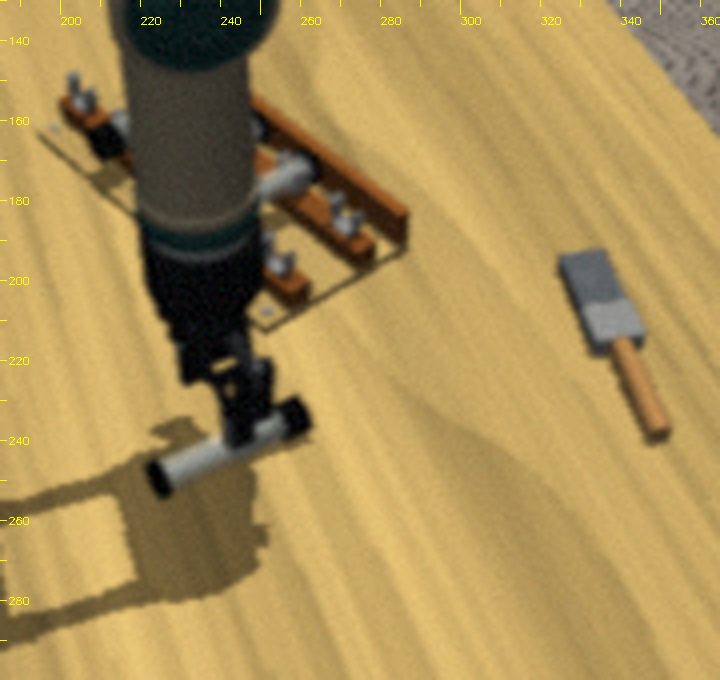

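View pics/t17c.png

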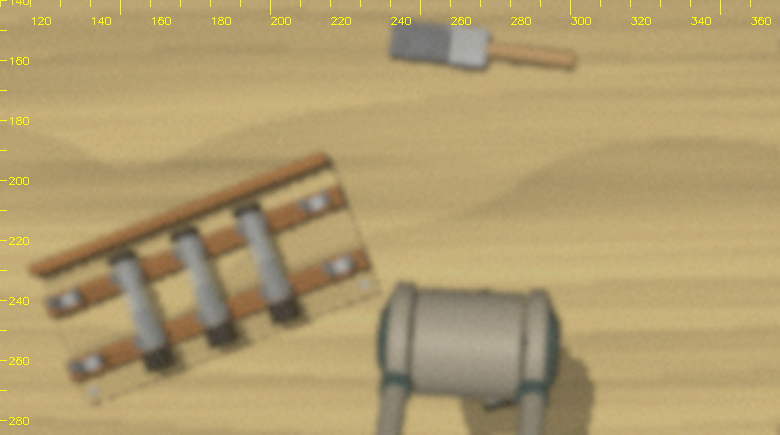

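Three are in place, and the last one is unmoved under the gripper. Descend.

Call:
move_arm([
  [[0.0005,-0.0005,-0.015,0,0,0,0.06],[0,0,-0.015,0,0,0,0.06],[0,0,-0.01,0,0,0,0.06],[0,0,-0.007,0,0,0,0.06],[0,0,-0.004,0,0,0,0.06],[0,0,0,0,0,0,0.06],[0,0,0,0,0,0,0.06]],
])

```text
clock: 46.9
position: [0.4396, 0.0389, 0.0136]
ee_rot: [0.001, -0.09, 0.996, -0.0]
contact_force: [1.1, 0.4, 0.4]
width: 0.0601
```

Run:
```python
from h import *
st(); cap("side","s18")
crop("pics/s18.png","pics/s18c.png",200,180,300,280,5)
```

```text
t 46.9 p [0.4396 0.0389 0.0136] yaw -2.962 zax [ 0.001  0.    -1.   ] q [-0.07   0.344  2.103  0.     0.693 -1.82 ] F [1.1 0.4 0.4] M [0.032 0.043 0.013] w 0.0601
```

View pics/s18c.png

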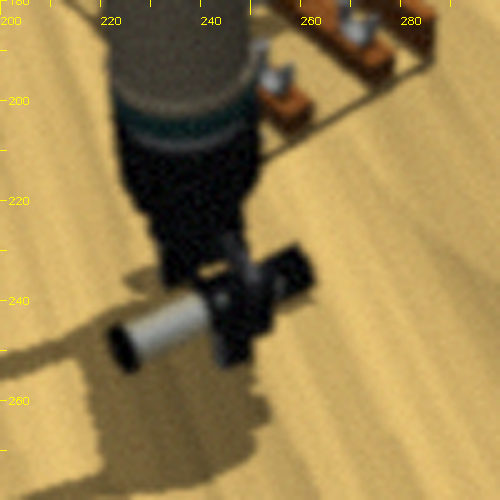

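Call:
move_arm([
  [[0,0,-0.001,0,0,0,0.015],[0,0,0,0,0,0,0.015],[0,0,0,0,0,0,0.015],[0,0,0,0,0,0,0.015],[0,0,0,0,0,0,0.015],[0,0,0,0,0,0,0.015],[0,0,0.01,0,0,0,0.015],[0,0,0.02,0,0,0,0.015],[0,0,0.03,0,0,0,0.015],[0,0,0.03,0,0,0,0.015],[0,0,0.03,0,0,0,0.015],[0,0,0.01,0,0,0,0.015],[0,0,0,0,0,0,0.015]],
])

```text
clock: 48.03
position: [0.4411, 0.0388, 0.1449]
ee_rot: [0.003, -0.09, 0.996, -0.001]
contact_force: [0.7, -0.4, -1.9]
width: 0.022
```

Call:
move_arm([
  [[0.006,0.0079,0,0,0,-0.1186,0.015],[0.006,0.0079,0,0,0,-0.1186,0.015],[0.006,0.0079,0,0,0,-0.1186,0.015],[0.006,0.0079,0,0,0,-0.1186,0.015],[0.006,0.0079,0,0,0,-0.1186,0.015],[0.006,0.0079,0,0,0,-0.1186,0.015],[0.006,0.0079,0,0,0,-0.1186,0.015],[0.006,0.0079,0,0,0,-0.1186,0.015],[0.006,0.0079,0,0,0,-0.1186,0.015],[0.006,0.0079,0,0,0,-0.1186,0.015],[0.006,0.0079,0,0,0,-0.1186,0.015],[0.006,0.0079,0,0,0,-0.1186,0.015],[0.006,0.0079,0,0,0,-0.1186,0.015],[0.006,0.0079,0,0,0,-0.1186,0.015],[0.006,0.0079,0,0,0,-0.1186,0.015],[0.006,0.0079,0,0,0,-0.1186,0.015],[0.006,0.0079,0,0,0,-0.1186,0.015],[0.006,0.0079,0,0,0,-0.1186,0.015],[0.006,0.0079,0,0,0,-0.1186,0.015],[0.006,0.0079,0,0,0,-0.1186,0.015]],
])

```text
clock: 49.7
position: [0.5582, 0.197, 0.1399]
ee_rot: [-0.0, 0.891, 0.454, -0.002]
contact_force: [0.4, 0.1, -0.5]
width: 0.022
```

Call:
move_arm([
  [[0,0,0,0,0,-0.1186,0.015],[0,0,0,0,0,-0.1186,0.015],[0,0,0,0,0,-0.1186,0.015],[0,0,0,0,0,-0.1186,0.015],[0,0,0,0,0,-0.1186,0.015],[0,0,-0.02,0,0,0,0.015],[0,0,-0.02,0,0,0,0.015],[0,0,0,0,0,0,0.015],[0,0,0,0,0,0,0.015],[0,0,0,0,0,0,0.015]],
])

```text
clock: 50.53
position: [0.559, 0.1969, 0.1018]
ee_rot: [0.0, 0.984, 0.177, -0.0]
contact_force: [-0.2, -0.3, -0.7]
width: 0.0219
```

Run:
```python
from h import *
st(); cap("side","s19")
crop("pics/s19.png","pics/s19c.png",185,110,295,215,6)
```

```text
t 50.53 p [0.559  0.1969 0.1018] yaw 0.357 zax [-0.001 -0.    -1.   ] q [ 0.221  0.41   1.672 -0.     1.06   1.436] F [-0.2 -0.3 -0.7] M [-0.    -0.036 -0.004] w 0.0219
```

View pics/s19c.png

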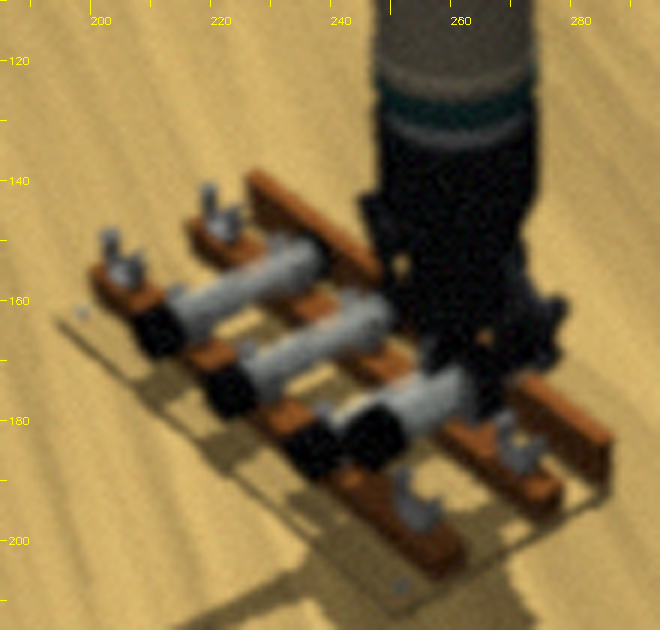

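Call:
move_arm([
  [[0,0,-0.01,0,0,0,0.015],[0,0,-0.01,0,0,0,0.015],[0,0,-0.01,0,0,0,0.015],[0,0,-0.006,0,0,0,0.015],[0,0,-0.005,0,0,0,0.015],[0,0,-0.004,0,0,0,0.015],[0,0,0,0,0,0,0.015],[0,0,0,0,0,0,0.015]],
])

```text
clock: 51.25
position: [0.5592, 0.197, 0.0572]
ee_rot: [-0.0, 0.984, 0.177, 0.0]
contact_force: [-0.9, -0.4, 2.2]
width: 0.0222
```

```bash
python3 -c "from h import *;st()"
```

```text
t 51.25 p [0.5592 0.197  0.0572] yaw 0.356 zax [ 0.  0. -1.] q [0.221 0.458 1.724 0.    0.96  1.436] F [-0.9 -0.4  2.2] M [ 0.088  0.092 -0.145] w 0.0222
```

Call:
move_arm([
  [[0,0,-0.003,0,0,0,0.015],[0,0,-0.003,0,0,0,0.015],[0,0,-0.003,0,0,0,0.015],[0,0,-0.003,0,0,0,0.015],[0,0,-0.003,0,0,0,0.015],[0,0,-0.003,0,0,0,0.015],[0,0,0,0,0,0,0.015],[0,0,0,0,0,0,0.015]],
])

```text
clock: 51.92
position: [0.5603, 0.1974, 0.0429]
ee_rot: [-0.0, 0.984, 0.177, 0.002]
contact_force: [-3.7, 0.6, 22.8]
width: 0.0219
```

Run:
```python
from h import *
st(); cap("side","s20"); 
crop("pics/s20.png","pics/s20c.png",185,110,295,215,6)
```

```text
t 51.92 p [0.5603 0.1974 0.0429] yaw 0.356 zax [ 0.004  0.001 -1.   ] q [0.222 0.474 1.739 0.    0.924 1.436] F [-3.7  0.6 22.8] M [-0.009  0.752 -0.254] w 0.0219
```

View pics/s20c.png

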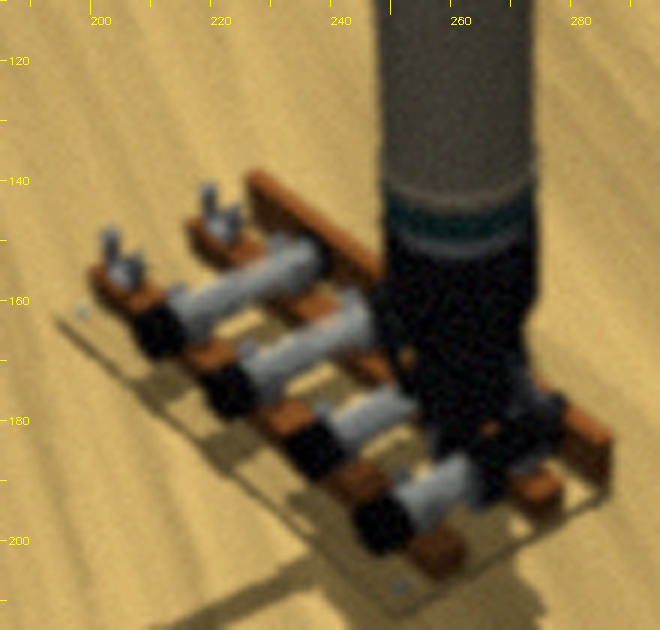

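Call:
move_arm([
  [[0,0,0.005,0,0,0,0.045],[0,0,0,0,0,0,0.045],[0,0,0,0,0,0,0.045],[0,0,0.02,0,0,0,0.045],[0,0,0.03,0,0,0,0.045],[0,0,0.04,0,0,0,0.045],[0,0,0.03,0,0,0,0.045],[0,0,0.03,0,0,0,0.045],[-0.01,-0.03,0,0,0,0,0.045],[-0.01,-0.03,0,0,0,0,0.045],[-0.01,-0.03,0,0,0,0,0.045],[-0.01,-0.03,0,0,0,0,0.045],[-0.01,-0.03,0,0,0,0,0.045],[-0.01,-0.03,0,0,0,0,0.045],[-0.01,-0.03,0,0,0,0,0.045],[-0.01,-0.03,0,0,0,0,0.045],[-0.01,-0.03,0,0,0,0,0.045],[-0.01,-0.03,0,0,0,0,0.045],[0,0,0,0,0,0,0.045],[0,0,0,0,0,0,0.045]],
])

```text
clock: 53.63
position: [0.4583, -0.1043, 0.1933]
ee_rot: [-0.0, 0.984, 0.176, -0.001]
contact_force: [0.3, 0.8, -0.8]
width: 0.045
```

Run:
```python
from h import *
st(); cap("side","s21"); d=cap("top","t21")
crop("pics/s21.png","pics/s21c.png",185,120,295,215,7)
crop("pics/t21.png","pics/t21c.png",110,170,260,285,5)
```

```text
t 53.63 p [ 0.4583 -0.1043  0.1933] yaw 0.353 zax [-0.001  0.001 -1.   ] q [-0.372  0.154  1.796  0.     1.193  0.846] F [ 0.3  0.8 -0.8] M [ 0.009  0.005 -0.074] w 0.045
```

View pics/s21c.png

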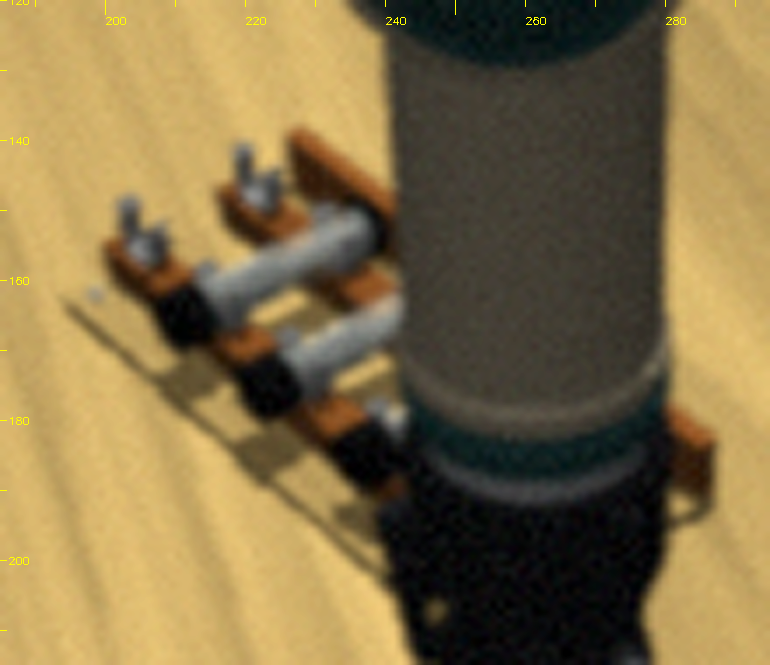

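View pics/t21c.png

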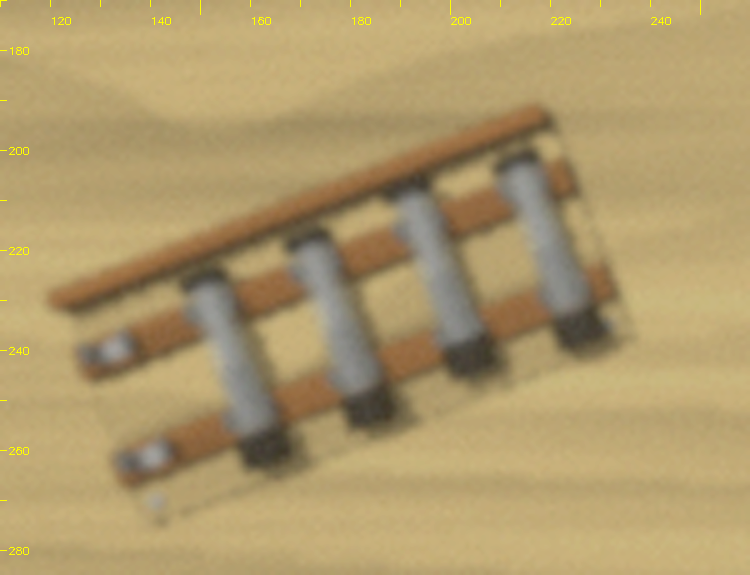

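View pics/s21.png

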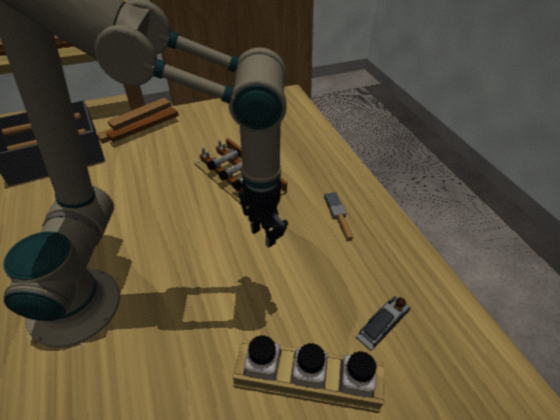

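Run:
```python
from h import *
d=manip.get_image("top")
yw=.357;ux=np.array([np.cos(yw),np.sin(yw)]);uy=np.array([-ux[1],ux[0]])
for c,p in(((265,468),(203,270)),((371,426),(309,230)),((471,372),(408,180)),((582,348),(517,155))):
    W=[(p2w(d,110+a/5,170+b/5,.044)[:2]-[.515-.0016,.3165+.0043]) for a,b in(c,p)]
    r=[np.array([w@ux,w@uy])*1e3 for w in W]; print(r[0].round(1),r[1].round(1),"origin x",(r[0][0]+r[1][0])/2+6)
```

```text
[-65.8  67.3] [57.8 62.2] origin x 2.0259754902517884
[-65.4   0.4] [57.2 -4.9] origin x 1.916864998307041
[-57.  -65.7] [ 63.7 -70.2] origin x 9.346234974525068
[ -67.7 -131.8] [  54.  -136.1] origin x -0.8222878580806388
```

Call:
move_arm([
  [[0.0065,0.0302,0,0,0,0,0.045],[0.0065,0.0302,0,0,0,0,0.045],[0.0065,0.0302,0,0,0,0,0.045],[0.0065,0.0302,0,0,0,0,0.045],[0.0065,0.0302,0,0,0,0,0.045],[0.0065,0.0302,0,0,0,0,0.045],[0.0065,0.0302,0,0,0,0,0.045],[0.0065,0.0302,0,0,0,0,0.045],[0.0065,0.0302,0,0,0,0,0.045],[0.0065,0.0302,0,0,0,0,0.045],[0.0065,0.0302,0,0,0,0,0.045],[0.0065,0.0302,0,0,0,0,0.045],[0,0,-0.03,0,0,0,0.045],[0,0,-0.03,0,0,0,0.045],[0,0,-0.03,0,0,0,0.045],[0,0,0,0,0,0,0.045],[0,0,0,0,0,0,0.045],[0,0,0,0,0,0,0.045]],
])

```text
clock: 55.28
position: [0.5377, 0.2605, 0.1053]
ee_rot: [-0.0, 0.984, 0.178, 0.001]
contact_force: [0.4, 0.7, 0.4]
width: 0.0452
```

Run:
```python
from h import *
st(); cap("side","s22"); d=cap("top","t22")
crop("pics/s22.png","pics/s22c.png",185,120,295,215,7)
```

```text
t 55.28 p [0.5377 0.2605 0.1053] yaw 0.358 zax [ 0.002  0.001 -1.   ] q [0.335 0.412 1.659 0.    1.069 1.548] F [0.4 0.7 0.4] M [ 0.038  0.022 -0.026] w 0.0452
```

View pics/s22c.png

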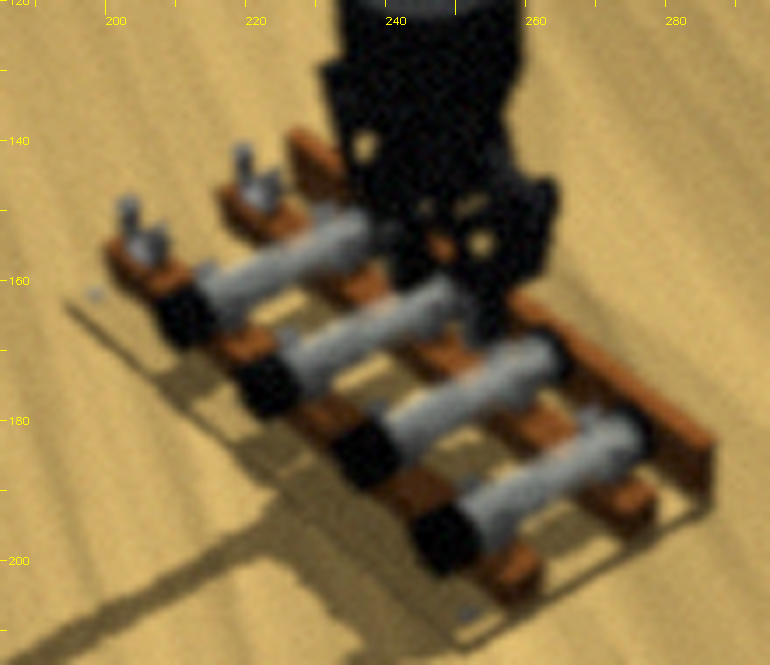

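Call:
move_arm([
  [[-0.0003,-0.0008,-0.015,0,0,0,0.045],[0,0,-0.02,0,0,0,0.045],[0,0,-0.015,0,0,0,0.045],[0,0,-0.01,0,0,0,0.045],[0,0,0,0,0,0,0.045],[0,0,0,0,0,0,0.015],[0,0,0,0,0,0,0.015],[0,0,0,0,0,0,0.015],[0,0,0,0,0,0,0.015],[0,0,0,0,0,0,0.015]],
])

```text
clock: 56.22
position: [0.5377, 0.2591, 0.0457]
ee_rot: [-0.0, 0.984, 0.177, 0.001]
contact_force: [-1.9, 1.5, 5.8]
width: 0.0218
```

```bash
python3 -c "from h import *;st()"
```

```text
t 56.22 p [0.5377 0.2591 0.0457] yaw 0.356 zax [ 0.003  0.001 -1.   ] q [0.332 0.475 1.729 0.    0.935 1.547] F [-1.9  1.5  5.8] M [0.112 0.166 0.065] w 0.0218
```

Pull it about 7 mm towards the front.

Call:
move_arm([
  [[-0.0022,-0.0008,0,0,0,0,0.015],[-0.0022,-0.0008,0,0,0,0,0.015],[-0.0022,-0.0008,0,0,0,0,0.015],[-0.0022,-0.0008,0,0,0,0,0.015],[0,0,0,0,0,0,0.015],[0,0,0,0,0,0,0.015]],
])

```text
clock: 56.72
position: [0.5302, 0.2564, 0.0457]
ee_rot: [-0.001, 0.984, 0.177, 0.003]
contact_force: [3.1, 3.7, 7.2]
width: 0.0219
```

Run:
```python
from h import *
st(); cap("side","s23")
crop("pics/s23.png","pics/s23c.png",185,120,295,215,7)
```

```text
t 56.72 p [0.5302 0.2564 0.0457] yaw 0.356 zax [ 0.006  0.002 -1.   ] q [0.332 0.464 1.75  0.    0.922 1.546] F [3.1 3.7 7.2] M [ 0.514 -0.436  0.099] w 0.0219
```

View pics/s23c.png

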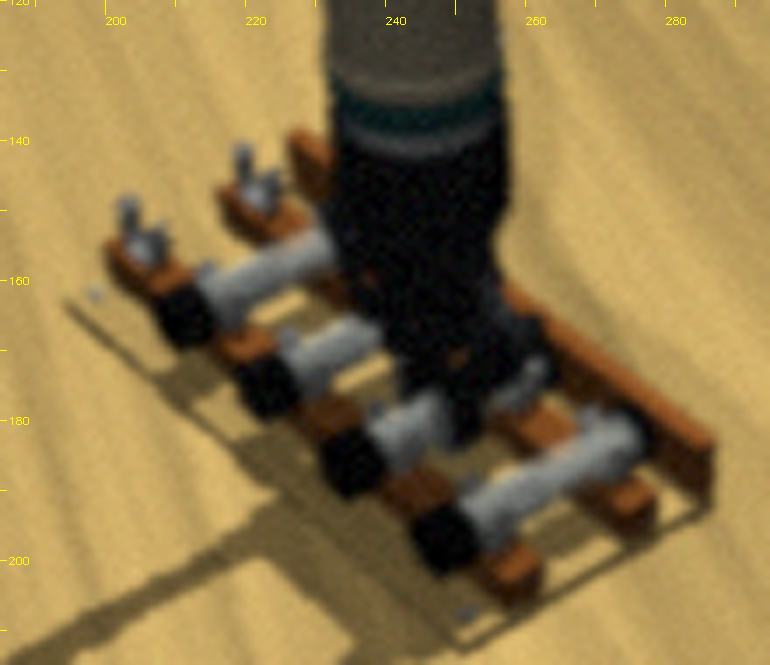

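Call:
move_arm([
  [[0,0,0,0,0,0,0.045],[0,0,0,0,0,0,0.045],[0,0,0,0,0,0,0.045],[0,0,0.02,0,0,0,0.045],[0,0,0.03,0,0,0,0.045],[0,0,0.04,0,0,0,0.045],[0,0,0.03,0,0,0,0.045],[0,0,0.03,0,0,0,0.045],[-0.01,-0.035,0,0,0,0,0.045],[-0.01,-0.035,0,0,0,0,0.045],[-0.01,-0.035,0,0,0,0,0.045],[-0.01,-0.035,0,0,0,0,0.045],[-0.01,-0.035,0,0,0,0,0.045],[-0.01,-0.035,0,0,0,0,0.045],[-0.01,-0.035,0,0,0,0,0.045],[-0.01,-0.035,0,0,0,0,0.045],[-0.01,-0.035,0,0,0,0,0.045],[-0.01,-0.035,0,0,0,0,0.045],[-0.01,-0.035,0,0,0,0,0.045],[-0.01,-0.035,0,0,0,0,0.045]],
])

```text
clock: 58.43
position: [0.406, -0.1659, 0.1935]
ee_rot: [-0.001, 0.984, 0.177, -0.001]
contact_force: [0.3, -0.4, -0.5]
width: 0.0449
```

Call:
move_arm([
  [[-0.01,-0.035,0,0,0,0,0.045],[-0.01,-0.035,0,0,0,0,0.045],[0,-0.035,0.01,0,0,0,0.045],[0,0,0,0,0,0,0.045],[0,0,0,0,0,0,0.045],[0,0,0,0,0,0,0.045]],
])

```text
clock: 58.93
position: [0.387, -0.2688, 0.2033]
ee_rot: [-0.001, 0.984, 0.177, -0.001]
contact_force: [-0.1, 0.5, 0.1]
width: 0.045
```

Run:
```python
from h import *
st(); cap("side","s24"); cap("top","t24")
crop("pics/s24.png","pics/s24c.png",185,120,295,215,7)
crop("pics/t24.png","pics/t24c.png",110,170,260,285,5)
```

```text
t 58.93 p [ 0.387  -0.2688  0.2033] yaw 0.356 zax [-0.002  0.002 -1.   ] q [-0.755  0.148  1.777  0.     1.219  0.46 ] F [-0.1  0.5  0.1] M [-0.006  0.01  -0.03 ] w 0.045
```

View pics/s24c.png

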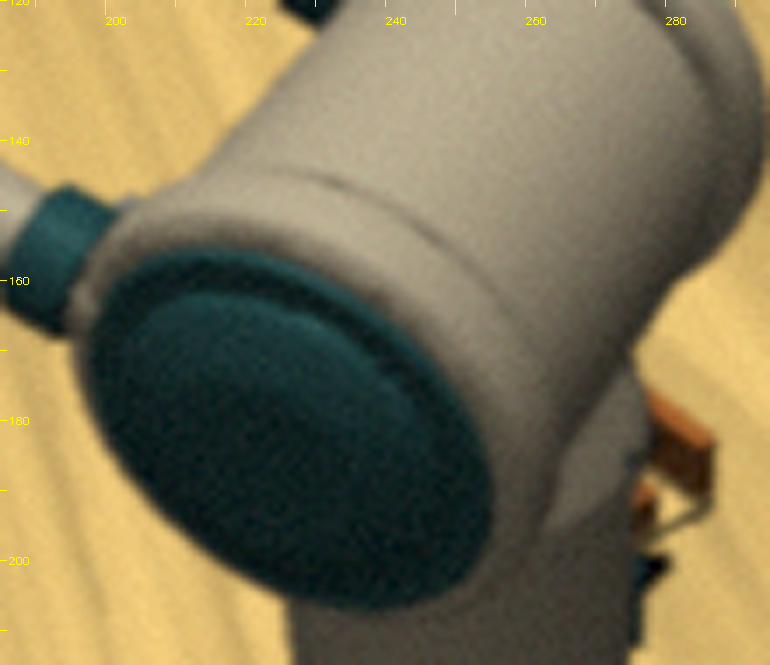

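View pics/t24c.png

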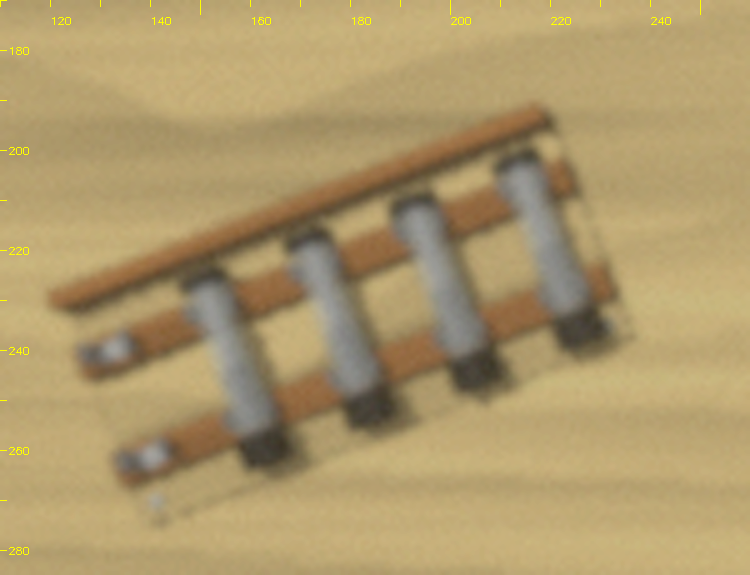

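View pics/t24.png

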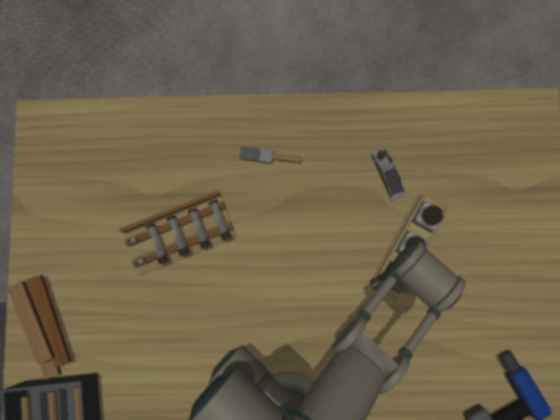

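```bash
python3 -c "from h import *;st();print(manip.sign_off())"
```

```text
t 59.03 p [ 0.3873 -0.2681  0.2034] yaw 0.358 zax [-0.002  0.002 -1.   ] q [-0.753  0.148  1.777  0.     1.219  0.46 ] F [-0.3  0.2 -0.1] M [-0.046  0.01  -0.027] w 0.0446
the job is handed in; nothing more can be done
None
```

I screwed all three lids home and snapped all four tubes into the rack, then handed the job in at about 59 s. `sign_off` gave no verdict.

- **Lids:** Each lid was turned clockwise until the wrist moment rose from about 0.15 N m to 0.8–1.4 N m, which I took as the firm stop. I did not check the lid angles any other way.
- **Tubes:** Only four tubes were present. Each went into its own clip pair, plug end to the rear strip and cap to the front. Each was pressed down with 18–24 N, and the tool stopped at 43 mm, matching the seat height.
- **Corrections:**
  - My first camera estimate of the rack was about 5 mm off along the row. I corrected it from the contact force on the first tube.
  - One tube sat about 9 mm too far back, against an 11 mm limit. I slid it forward about 8 mm in its clips.
- **Last checks:**
  - The last top picture shows the four tubes level in the rack, with the brush and plane apparently where they started and the arm clear with no contact force.
  - The arm hid most of the rack in the last side picture. The last clear side view of all four tubes seated dates from just before the slide; one taken during it still had the gripper on that tube.
  - I judged the slid tube's final position from the pictures and did not re-measure it.

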